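# Mount photo plates on wooden blocks in a pedal press

## Robot

A 6-joint arm with a two-finger parallel gripper is mounted at the origin on a cart in front of the work surface, level with it; the furniture and walls round the work are solid. World frame = base frame: x ahead of the robot, y to its left, z up, the work surface at z = 0. Lengths are in m, angles in rad, forces in N, time in s.
With the tool pointing down it reaches from about 0.375 to 0.9 m from the base axis. Payload 3.1 kg.
Tool frame: the origin (TCP) lies midway between the tips of the shut fingers; the grasp point (between the pads) lies robot.grip_depth behind it (robot.grip_depth is the distance from the TCP to the grasp point, in m); z points along the fingers, y is the line along which they close (so a half turn about z gives the same grasp; the last joint's range is limited). The gripper opens to 87 mm and grips with 3 to 60 N. Pads are 19 mm wide; open, the fingers measure 117 mm over their backs; the gripper's body (75 mm by 190 mm) begins 51 mm behind the grasp point.
Start: joints at [-1.494, 0.527, 1.433, -0, 1.181, -0.178], TCP at [0.158, -0.605, 0.223] pointing down, gripper open.
Joint ranges: [-3.08, 3.08], [-0.75, 2.2], [0.22, 2.44], [-1.43, 4.57], [0, 2.65], [-2.85, 2.85]. Speed limits (rad/s): [2.79, 2.79, 3.14, 3.14, 3.14, 3.14].

## Interface

Orientations are given as a unit quaternion [x, y, z, w].
In Python, from rig import robot gives the robot as it stands.
- The arm moves only by the tool nudge_tcp, called after ">>>" as name(argument=value, ...) on one line, values as JSON. Schema: {"type":"object","properties":{"increments":{"type":"array","items":{"type":"object","properties":{"xyz":{"type":"array","items":{"type":"number"},"minItems":3,"maxItems":3},"rz":{"type":"number"}},"additionalProperties":false},"minItems":1,"maxItems":20},"jaw":{"type":"number"},"grip_n":{"type":"number"},"only":{"type":"string"},"quiet":{"type":"boolean"},"lines":{"type":"string"}},"required":["increments"],"additionalProperties":false}. increments is a list of rows, 1 to 20 of them, each an object with the fields xyz (a list: dx, dy, dz in m), rz (a turn about the tool's z in rad); a field left out counts as zero; each row shifts and turns the commanded pose from where the row before left it, along the tool's axes as they then stand; what a row does not reach is not made up. A row lasts 1/12 s, in which the tool goes at most 0.0417 m and 0.125 rad, less where a joint would pass 70% of its speed; a pose out of reach is approached as far as the arm can. jaw is the finger opening in m, set as the call begins (left out keeps the last). The fingers move at their own pace and stop on an object; grip_n is the grip in N (left out, the last holds). Time passes only in rows, so rows that do not move let the fingers close. The tool returns the time, the measured TCP pose, the force, the opening and the grip force at its end. only (a regular expression) keeps the lines of the reply that match it, lines (a string "A,B") keeps lines A to B, and quiet returns only ok. Input that does not fit is refused with a message, and nothing moves.
- robot.get_obs(): the state, without advancing time (a new reading comes with each control period).
- robot.camera(name): name is "scene" or "top"; returns a dict with "img" (400x640x3 uint8, red, green, blue), "fx", "fy", "cx", "cy" (pixels), "k1" (the pictures are not rectified: a ray, as slopes to the right and down, at radius r is drawn at 1 + k1 r^2 times it, then the intrinsics apply), "xyz" and "attitude" of the camera in the world. Camera axes: x right, y down, z forward; pixel columns grow to the right and rows downward; lengths in m; the calibration is good to about 2 mm. A picture is of the moment at which its call begins. There is no depth.
- robot.hand_in(): hands the job in; it is judged then, once.
The state is a dict: "time": time; "q": joint angles; "joint_velocities": joint speeds; "joint_torque": joint torques, N m; "position": TCP position; "tool_rot": TCP orientation; "ft_force": force on the tool from outside, world axes, zero at the start; "moment": the same for the moment, N m; "grip_width": finger opening in m; "grip_force": force on a finger pad.
Only numpy, scipy, OpenCV 4.12 (cv2) and the standard library are available. Lean on these libraries where they do the work, as an engineer would, in place of code of your own. Each camera call takes 0.05 s, during which the arm holds its last target. There are 200 camera calls.

## Task

Make up one photo block for every photo plate on the desk: lay wooden blocks from the tray in the white outlines on the press bed and set a plate, picture up, flush on top of each, then press the pedal fully down to its stop and hold it for a second so that the closing platen presses all the plates on together. Let the pedal come back up and put the finished blocks, plates still flush on top, flat in the tray; a block left over may stay where it is, and leave the other things on the desk alone.

Things in the scene. Friction and masses are not known exactly. Their poses are not given: they have to be found in the camera images.
- press: desktop mounting press, fixed. Origin: middle of the bed's underside at desk level; x to the hinge at the back, y left, z up. Flat black bed (104 along x, 232 along y), top 22 mm above the desk, with three white outlines 80 mm apart along y, each for one block with its 70 mm length along x. At its right a grey linkage case 56 mm high (x +20 to +130, y -161 to -219 mm).
- platen (a joint): white platen (170 long, 226 wide) on a hinge along y, 115 mm behind the bed's middle, 44 mm high: 0 = open, upright behind the bed, leaning 25 degrees back, top edge about 205 mm above the desk; 2.00 rad = flat over the bed. The pedal drives it both ways; closed, its sprung black pad (press x -47 to +47, y -111 to +111 mm) presses on the plates.
- bed_1 (a point): middle of the left outline on the bed, on the bed's surface; axes as the press
- bed_2 (a point): middle of the middle outline on the bed's surface; axes as the press
- bed_3 (a point): middle of the right outline on the bed's surface; axes as the press
- pedal (a joint): spring pedal at the right front of the press: 0 = up, at rest; 0.50 rad = fully down, on its stop. Its hinge lies along y at x +50, y -190, z 40 mm of the press; the spring, the linkage and the pad take up to about 15 N at the tread; the pad meets the plates only in the last 3 mm of the tread's travel. It comes back up by itself when let go.
- pedal_tread (a point): middle of the pedal's ribbed rubber tread (62 along x, 52 along y), on its upper face, 130 mm in front of the pedal's hinge. Up it is 107 mm above the desk; fully down it is 46 mm above the desk at x -80, y -190 mm of the press.
- tray: shallow dark wooden tray fixed to the desk at the left, 150 (x) by 270 (y) mm outside, walls 5 mm thick and 16 mm high, inner floor 5 mm above the desk. Origin: middle of its underside.
- tray_1 (a point): point on the tray's inner floor, 80 mm to the left (+y) of its middle; axes as the tray
- tray_2 (a point): middle of the tray's inner floor
- tray_3 (a point): point on the tray's inner floor, 80 mm to the right (-y) of its middle
- block_a: light wooden block, 70 (x) by 45 (y) by 16 (z) mm, 45 g, all three alike; starts lying flat in the tray. Origin: middle of its underside; z up.
- block_b: light wooden block, 70 (x) by 45 (y) by 16 (z) mm, 45 g, all three alike; starts lying flat in the tray. Origin: middle of its underside; z up.
- block_c: light wooden block, 70 (x) by 45 (y) by 16 (z) mm, 45 g, all three alike; starts lying flat in the tray. Origin: middle of its underside; z up.
- plate_a: thin white plate with a black and white photo on its upper face, 70 (x) by 45 (y) by 6 (z) mm, 40 g; two or three of them lie picture up on the desk, to the right of the press or behind the tray. Origin: middle of its underside, z out of the picture. Flush on a block its origin is 16 mm above the block's origin, its long sides along the block's (either way round).
- plate_b: thin white plate with a black and white photo on its upper face, 70 (x) by 45 (y) by 6 (z) mm, 40 g; two or three of them lie picture up on the desk, to the right of the press or behind the tray. Origin: middle of its underside, z out of the picture. Flush on a block its origin is 16 mm above the block's origin, its long sides along the block's (either way round).
- plate_c: thin white plate with a black and white photo on its upper face, 70 (x) by 45 (y) by 6 (z) mm, 40 g; two or three of them lie picture up on the desk, to the right of the press or behind the tray. Origin: middle of its underside, z out of the picture. Flush on a block its origin is 16 mm above the block's origin, its long sides along the block's (either way round).
- stapler: red and black stapler, 30x122x44 mm; bystander, to be left alone. Origin: middle of its underside.
- lens_cap: black round lens cap, 56 mm across, 10 mm high; bystander, to be left alone. Origin: middle of its underside.
- film_can_1: black film can with grey lid, 34 mm across, 52 mm high; bystander, to be left alone. Origin: middle of its underside.
- film_can_2: black film can with yellow lid, 34 mm across, 52 mm high; bystander, to be left alone. Origin: middle of its underside.
- camera_lens: camera lens standing upright, 70 mm across, 94 mm high; bystander, to be left alone. Origin: middle of its underside.

How it is judged:
On the way, in this order (a step that is already met when the one before it is completed fails the run):
1. every photo plate lies flush on a block on the press bed (within 3 mm each way and 0.06 rad) (((x of plate_a in the frame of block_a between -0.003 and 0.003 m and y of plate_a in the frame of block_a between -0.003 and 0.003 m and z of plate_a in the frame of block_a between 0.014 and 0.018 m and angle between the x axis of plate_a and the x axis of block_a, either way round below 0.06 rad) or (x of plate_a in the frame of block_b between -0.003 and 0.003 m and y of plate_a in the frame of block_b between -0.003 and 0.003 m and z of plate_a in the frame of block_b between 0.014 and 0.018 m and angle between the x axis of plate_a and the x axis of block_b, either way round below 0.06 rad) or (x of plate_a in the frame of block_c between -0.003 and 0.003 m and y of plate_a in the frame of block_c between -0.003 and 0.003 m and z of plate_a in the frame of block_c between 0.014 and 0.018 m and angle between the x axis of plate_a and the x axis of block_c, either way round below 0.06 rad)) and x of plate_a in the frame of press between -0.02 and 0.02 m and y of plate_a in the frame of press between -0.095 and 0.095 m and z of plate_a in the frame of press between 0.034 and 0.042 m and ((x of plate_b in the frame of block_a between -0.003 and 0.003 m and y of plate_b in the frame of block_a between -0.003 and 0.003 m and z of plate_b in the frame of block_a between 0.014 and 0.018 m and angle between the x axis of plate_b and the x axis of block_a, either way round below 0.06 rad) or (x of plate_b in the frame of block_b between -0.003 and 0.003 m and y of plate_b in the frame of block_b between -0.003 and 0.003 m and z of plate_b in the frame of block_b between 0.014 and 0.018 m and angle between the x axis of plate_b and the x axis of block_b, either way round below 0.06 rad) or (x of plate_b in the frame of block_c between -0.003 and 0.003 m and y of plate_b in the frame of block_c between -0.003 and 0.003 m and z of plate_b in the frame of block_c between 0.014 and 0.018 m and angle between the x axis of plate_b and the x axis of block_c, either way round below 0.06 rad)) and x of plate_b in the frame of press between -0.02 and 0.02 m and y of plate_b in the frame of press between -0.095 and 0.095 m and z of plate_b in the frame of press between 0.034 and 0.042 m and ((x of plate_c in the frame of block_a between -0.003 and 0.003 m and y of plate_c in the frame of block_a between -0.003 and 0.003 m and z of plate_c in the frame of block_a between 0.014 and 0.018 m and angle between the x axis of plate_c and the x axis of block_a, either way round below 0.06 rad) or (x of plate_c in the frame of block_b between -0.003 and 0.003 m and y of plate_c in the frame of block_b between -0.003 and 0.003 m and z of plate_c in the frame of block_b between 0.014 and 0.018 m and angle between the x axis of plate_c and the x axis of block_b, either way round below 0.06 rad) or (x of plate_c in the frame of block_c between -0.003 and 0.003 m and y of plate_c in the frame of block_c between -0.003 and 0.003 m and z of plate_c in the frame of block_c between 0.014 and 0.018 m and angle between the x axis of plate_c and the x axis of block_c, either way round below 0.06 rad)) and x of plate_c in the frame of press between -0.02 and 0.02 m and y of plate_c in the frame of press between -0.095 and 0.095 m and z of plate_c in the frame of press between 0.034 and 0.042 m), for 0.3 s.
2. pedal held down on its stop with the pad pressing on every plate (value of joint pedal above 0.48 rad and contact force between press and plate_a above 0.3 N and contact force between press and plate_b above 0.3 N and contact force between press and plate_c above 0.3 N), for 0.6 s.
At the end, for the whole second after the job is handed in: every plate present lies at rest, picture up and level (within 0.05 rad), flush on a block (within 3 mm along and across it and 0.06 rad of its direction), the block resting on the tray's floor; the pedal is back up (below 0.05 rad) (((x of plate_a in the frame of block_a between -0.003 and 0.003 m and y of plate_a in the frame of block_a between -0.003 and 0.003 m and z of plate_a in the frame of block_a between 0.014 and 0.018 m and angle between the x axis of plate_a and the x axis of block_a, either way round below 0.06 rad) or (x of plate_a in the frame of block_b between -0.003 and 0.003 m and y of plate_a in the frame of block_b between -0.003 and 0.003 m and z of plate_a in the frame of block_b between 0.014 and 0.018 m and angle between the x axis of plate_a and the x axis of block_b, either way round below 0.06 rad) or (x of plate_a in the frame of block_c between -0.003 and 0.003 m and y of plate_a in the frame of block_c between -0.003 and 0.003 m and z of plate_a in the frame of block_c between 0.014 and 0.018 m and angle between the x axis of plate_a and the x axis of block_c, either way round below 0.06 rad)) and x of plate_a in the frame of tray between -0.05 and 0.05 m and y of plate_a in the frame of tray between -0.113 and 0.113 m and z of plate_a in the frame of tray between 0.017 and 0.025 m and angle between each of plate_a, plate_b, plate_c's own z axis and vertical below 0.05 rad and linear speed of each of plate_a, plate_b, plate_c below 0.02 m/s and ((x of plate_b in the frame of block_a between -0.003 and 0.003 m and y of plate_b in the frame of block_a between -0.003 and 0.003 m and z of plate_b in the frame of block_a between 0.014 and 0.018 m and angle between the x axis of plate_b and the x axis of block_a, either way round below 0.06 rad) or (x of plate_b in the frame of block_b between -0.003 and 0.003 m and y of plate_b in the frame of block_b between -0.003 and 0.003 m and z of plate_b in the frame of block_b between 0.014 and 0.018 m and angle between the x axis of plate_b and the x axis of block_b, either way round below 0.06 rad) or (x of plate_b in the frame of block_c between -0.003 and 0.003 m and y of plate_b in the frame of block_c between -0.003 and 0.003 m and z of plate_b in the frame of block_c between 0.014 and 0.018 m and angle between the x axis of plate_b and the x axis of block_c, either way round below 0.06 rad)) and x of plate_b in the frame of tray between -0.05 and 0.05 m and y of plate_b in the frame of tray between -0.113 and 0.113 m and z of plate_b in the frame of tray between 0.017 and 0.025 m and ((x of plate_c in the frame of block_a between -0.003 and 0.003 m and y of plate_c in the frame of block_a between -0.003 and 0.003 m and z of plate_c in the frame of block_a between 0.014 and 0.018 m and angle between the x axis of plate_c and the x axis of block_a, either way round below 0.06 rad) or (x of plate_c in the frame of block_b between -0.003 and 0.003 m and y of plate_c in the frame of block_b between -0.003 and 0.003 m and z of plate_c in the frame of block_b between 0.014 and 0.018 m and angle between the x axis of plate_c and the x axis of block_b, either way round below 0.06 rad) or (x of plate_c in the frame of block_c between -0.003 and 0.003 m and y of plate_c in the frame of block_c between -0.003 and 0.003 m and z of plate_c in the frame of block_c between 0.014 and 0.018 m and angle between the x axis of plate_c and the x axis of block_c, either way round below 0.06 rad)) and x of plate_c in the frame of tray between -0.05 and 0.05 m and y of plate_c in the frame of tray between -0.113 and 0.113 m and z of plate_c in the frame of tray between 0.017 and 0.025 m and value of joint pedal below 0.05 rad); the robot touches nothing.
It fails at once if one of the other things is pushed more than 4 cm or knocked over (distance of any of stapler, lens_cap, film_can_1, film_can_2, camera_lens from where it was at the start of the episode above 0.04 m or angle between any of stapler, lens_cap, film_can_1, film_can_2, camera_lens's own z axis and vertical above 0.5 rad).
Of plate_a, plate_b, plate_c only 2 to 3 are there at a start; the rules pass over those that are not, and their reading is None.
At some moment in a run one of plate_a, plate_b, plate_c may be knocked a few centimetres aside while the robot is not near it.
It also fails if it takes over 210 s, if anything falls off the work surface, if the arm or the gripper's body presses on something with over 40 N, if the wrist force passes 120 N, or if a joint passes its speed limit or range.

## Working session

There is one attempt and no reset: what is moved stays moved. The work goes in short steps, Python scripts to look and compute and a tool call to move; the robot and the scene stay as the last step left them, time stands still between calls to the robot, and variables do not carry over. Pictures are saved under pics/ and viewed, at most 14 in all, crops included, and the job is handed in when it is done.

```bash
ls; mkdir -p pics; python3 - <<'E'
from rig import robot
import cv2
print(robot.grip_depth, robot.get_obs())
for n in("scene","top"):
    c=robot.camera(n); cv2.imwrite(f"pics/{n}0.png",c["img"][...,::-1]); print(n,{k:v for k,v in c.items() if k!="img"})
E
```

```text
pics
rig.py
0.0187 {'time': 0.0, 'q': array([-1.49451548e+00,  5.28469910e-01,  1.43387776e+00,  1.30389031e-05,
        1.18138175e+00, -1.78501077e-01]), 'joint_velocities': array([ 0.0004616 , -0.00027676, -0.00038715, -0.00070473, -0.00015364,
        0.00029983]), 'joint_torque': array([-1.84284501e-03, -4.40039492e+01, -1.76592672e+01,  6.30708318e-02,
        5.81004610e-02, -1.56104475e-04]), 'position': array([ 0.15749757, -0.60409083,  0.22157713]), 'tool_rot': array([ 9.91896488e-01,  1.27044149e-01,  6.06022001e-05, -1.06667917e-03]), 'ft_force': array([ 0.2419016 ,  0.33106357, -0.24383898]), 'moment': array([ 0.0009019 , -0.00807424,  0.01689955]), 'grip_force': 0.0, 'grip_width': 0.08723731422952806}
scene {'fx': 463.71065450481194, 'fy': 463.71065450481194, 'cx': 318.4584521468206, 'cy': 203.17665424940216, 'k1': -0.04721024715992212, 'xyz': array([ 0.07283313, -0.96797425,  1.17358042]), 'attitude': array([ 0.9020399 , -0.20136262,  0.08968015, -0.37112611])}
top {'fx': 442.71132601640795, 'fy': 442.71132601640795, 'cx': 322.71333930452687, 'cy': 196.82859809024302, 'k1': -0.09321368653020062, 'xyz': array([0.4698568 , 0.00366727, 1.49261595]), 'attitude': array([ 0.70938431, -0.70419912,  0.02268567, -0.01904895])}
```

View pics/scene0.png

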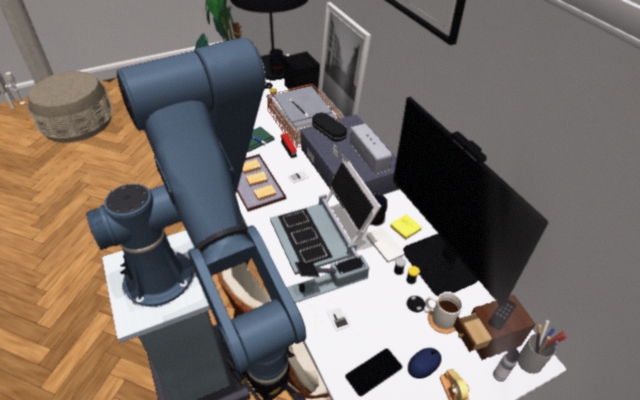

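View pics/top0.png

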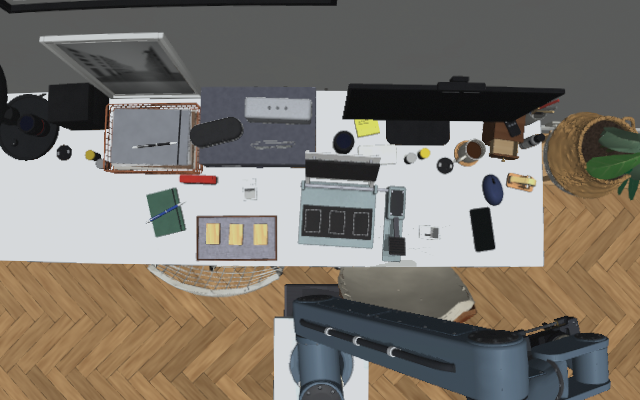

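The top view shows two plates: one behind the tray at (250,190) and one right of the press at (429,232). The three blocks are in the tray at (212..260,234), the bed outlines at (313/338/363,222) and the pedal tread at (397,246). I'll zoom in to check.

```bash
cat > h.py <<'E'
import numpy as np, cv2
from rig import robot
from scipy.spatial.transform import Rotation as R
def ray(c,uv):
    K=np.array([[c["fx"],0,c["cx"]],[0,c["fy"],c["cy"]],[0,0,1]])
    p=cv2.undistortPoints(np.float64(uv).reshape(-1,1,2),K,np.array([c["k1"],0,0,0]))[:,0]
    return R.from_quat(c["attitude"]).apply(np.c_[p,np.ones(len(p))])
def onplane(c,uv,z):
    d=ray(c,uv); return c["xyz"]+d*((z-c["xyz"][2])/d[:,2])[:,None]
def tri(c1,u1,c2,u2):
    a=ray(c1,[u1])[0];b=ray(c2,[u2])[0]
    A=np.c_[a,-b]; s=np.linalg.lstsq(A,c2["xyz"]-c1["xyz"],rcond=None)[0]
    P=c1["xyz"]+a*s[0];Q=c2["xyz"]+b*s[1]; return (P+Q)/2,np.linalg.norm(P-Q)
def proj(c,X):
    r=R.from_quat(c["attitude"]).inv(); K=np.array([[c["fx"],0,c["cx"]],[0,c["fy"],c["cy"]],[0,0,1]])
    p=r.apply(np.atleast_2d(X)-c["xyz"]); p=p[:,:2]/p[:,2:]; p=p*(1+c["k1"]*(p**2).sum(1,keepdims=True))
    return p*[c["fx"],c["fy"]]+[c["cx"],c["cy"]]
E
python3 - <<'E'
import cv2,numpy as np
t=cv2.imread("pics/top0.png");s=cv2.imread("pics/scene0.png")
a=cv2.resize(t[150:270,190:450],(800,369),interpolation=cv2.INTER_NEAREST)
cv2.imwrite("pics/top0z.png",a)
b=cv2.resize(s[130:340,230:430],(571,600),interpolation=cv2.INTER_NEAREST);cv2.imwrite("pics/sc0z.png",b)
E
```

```text
(no output)
```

View pics/top0z.png

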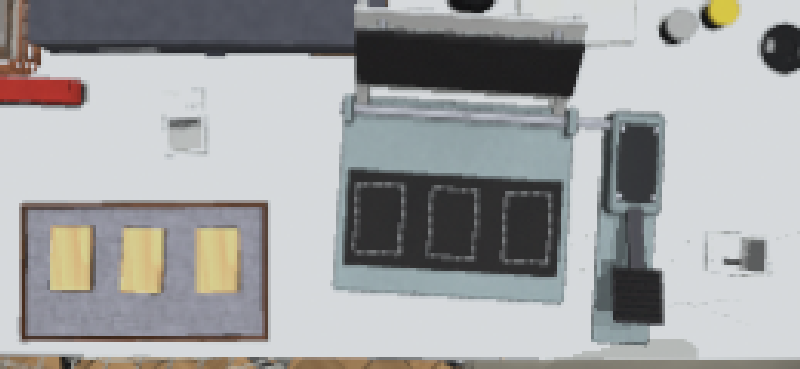

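View pics/sc0z.png

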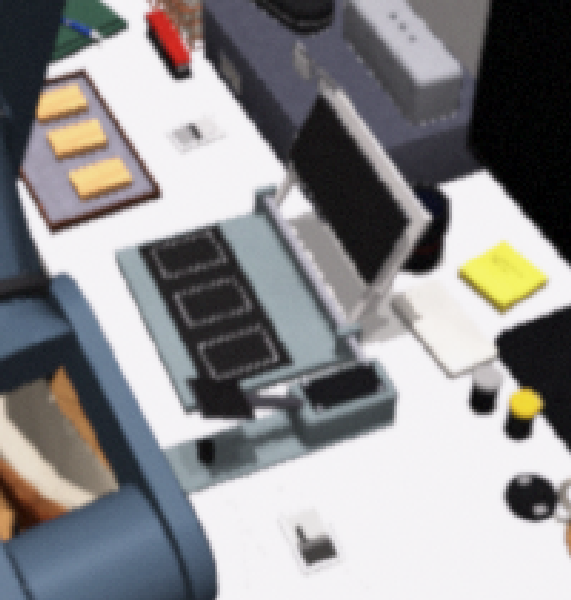

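The zooms confirm two plates, the right one with its long side along y and the rear one with its long side along x. Next I measure all of it in both views.

```bash
cat > seg.py <<'E'
from h import *
def rects(mask,amin,amax=1e9,roi=None):
    m=mask.astype(np.uint8)*255
    if roi: z=np.zeros_like(m); x0,y0,x1,y1=roi; z[y0:y1,x0:x1]=m[y0:y1,x0:x1]; m=z
    cs,_=cv2.findContours(m,cv2.RETR_EXTERNAL,cv2.CHAIN_APPROX_NONE); out=[]
    for k in cs:
        a=cv2.contourArea(k)
        if amin<a<amax:
            f=np.zeros_like(m); cv2.drawContours(f,[k],-1,255,-1); M=cv2.moments(f,True)
            out.append((np.array([M["m10"]/M["m00"],M["m01"]/M["m00"]]),a,k))
    return sorted(out,key=lambda o:o[0][0])
def blockmask(img):
    h=cv2.cvtColor(img,cv2.COLOR_RGB2HSV); return (h[...,0]>12)&(h[...,0]<30)&(h[...,1]>70)&(h[...,2]>150)
E
python3 - <<'E'
from seg import *
T=robot.camera("top");S=robot.camera("scene")
bt=rects(blockmask(T["img"]),120,600,(195,215,280,262)); bs=rects(blockmask(S["img"]),80,600,(236,150,285,210))
print("blocks top",[ (o[0].round(2),o[1]) for o in bt]); print("scene",[(o[0].round(2),o[1]) for o in bs])
for o in bt:
    print("z21",onplane(T,[o[0]],.021)[0].round(4), cv2.minAreaRect(onplane(T,o[2].reshape(-1,2),.021)[:,:2].astype(np.float32)*1000))
if len(bs)==len(bt):
    for a,b in zip(bt,sorted(bs,key=lambda o:o[0][1])): print("tri",tri(T,a[0],S,b[0]))
g=T["img"].astype(int)
print(g[180:206,240:262].min(2)); print(g[222:244,414:446].min(2))
d=rects(g.max(2)<75,1000,9000,(295,195,385,245)); 
for o in d:
    print("bed",o[0],o[1]); P=onplane(T,o[2].reshape(-1,2),.022)[:,:2].astype(np.float32)*1000; print(cv2.minAreaRect(P))
E
```

```text
blocks top [(array([212.19, 233.07]), 237.5), (array([235.52, 234.11]), 238.5), (array([260.2 , 234.07]), 245.0)]
scene [(array([250.58, 165.21]), 118.5), (array([256.27, 177.65]), 145.5), (array([264.42, 191.37]), 163.5)]
z21 [0.4332 0.3637 0.021 ] ((433.45050048828125, 362.83660888671875), (66.542236328125, 43.883544921875), 0.6814740896224976)
z21 [0.4305 0.2854 0.021 ] ((430.940673828125, 285.4327087402344), (66.39360809326172, 43.52924346923828), 0.6250701546669006)
z21 [0.4315 0.203  0.021 ] ((431.7521057128906, 202.05828857421875), (66.406982421875, 43.328975677490234), 0.7306176424026489)
tri (array([0.4337303 , 0.3654111 , 0.01280289]), np.float64(0.0016484408891850946))
tri (array([0.42986172, 0.28687255, 0.01414515]), np.float64(0.0010776010500683753))
tri (array([0.43086891, 0.20401825, 0.01484377]), np.float64(0.0009335670748253282))
[[214 214 213 212 211 211 206 208 213 214 214 214 214 214 214 189 201 214
  214 214 214 214]
 [214 214 214 214 214 214 212 212 214 214 214 214 214 214 214 190 201 214
  214 214 214 214]
 [214 214 214 214 214 214 214 214 214 214 214 215 214 2
[... 4546 characters left out ...]
 206 214 214 214 214 214]
 [214 214 214 214 214 214 214 214 214 214 214 214 213 212 213 213 213 213
  213 214 214 214 214 214 214 214 214 214 214 214 214 214]
 [214 214 214 214 214 214 214 214 214 214 214 214 214 214 214 214 214 214
  214 214 214 214 214 214 214 214 214 214 214 214 214 214]
 [214 214 214 214 214 214 214 214 214 214 214 214 214 214 214 214 214 214
  214 214 214 214 214 214 214 214 214 214 214 214 214 214]
 [214 214 214 214 214 214 214 214 214 214 214 214 214 214 214 214 214 214
  214 214 214 214 214 214 214 214 214 214 214 214 214 214]]
bed [336.6755471  222.08372978] 2004.0
((473.1312255859375, -50.67390441894531), (229.01766967773438, 101.24211120605469), 86.77957916259766)
```

```bash
cat > plates.py <<'E'
from seg import *
def plate(c,roi,thr=205):
    m=(c["img"].astype(int).min(2)<thr).astype(np.uint8)
    x0,y0,x1,y1=roi; z=np.zeros_like(m); z[y0:y1,x0:x1]=m[y0:y1,x0:x1]
    z=cv2.morphologyEx(z,cv2.MORPH_CLOSE,np.ones((5,5),np.uint8))
    n,l,st,_=cv2.connectedComponentsWithStats(z); k=1+np.argmax(st[1:,4])
    return np.argwhere(l==k)[:,::-1].astype(float)
def rect(c,pts,z):
    return cv2.minAreaRect((onplane(c,pts,z)[:,:2]*1000).astype(np.float32))
E
python3 - <<'E'
from plates import *
T=robot.camera("top");S=robot.camera("scene")
for n,rt,rs in(("rear",(236,170,264,206),(282,165,312,188)),("right",(412,219,446,246),(322,300,362,338))):
    a=plate(T,rt);b=plate(S,rs,225)
    print(n,"T",rect(T,a,.006),"S",rect(S,b,.006))
    ca=cv2.minAreaRect(a.astype(np.float32))[0];cb=cv2.minAreaRect(b.astype(np.float32))[0]
    print(tri(T,ca,S,cb))
# bed outlines in both views: black bed blob
def black(c,roi,a): return rects(c["img"].max(2)<75,a,9000,roi)
for o in black(S,(270,200,335,262),500): 
    print("bedS",o[0],o[1],rect(S,o[2].reshape(-1,2),.022)); print(tri(T,black(T,(295,195,385,245),1000)[0][0],S,o[0]))
# tread
for c,roi in((T,(386,236,408,256)),(S,(290,258,322,280))):
    for o in black(c,roi,60): print("tread",o[0],o[1],onplane(c,[o[0]],.107)[0])
# tray from brown/grey interior
o=rects(T["img"].max(2)<185,1500,9e9,(190,205,285,264)); print([(k[0],k[1],rect(T,k[2].reshape(-1,2),.016)) for k in o])
E
```

```text
rear T ((581.0148315429688, 243.49925231933594), (75.39623260498047, 51.41975402832031), 5.625113010406494) S ((573.251708984375, 235.7938995361328), (64.05145263671875, 50.106414794921875), 12.165154457092285)
(array([ 0.58156166,  0.24498352, -0.00310319]), np.float64(0.00016526603880394428))
right T ((441.6043395996094, -358.0859680175781), (47.14664077758789, 99.04524993896484), 0.14346514642238617) S ((436.0155029296875, -372.34991455078125), (57.72212600708008, 42.23325729370117), 85.67160034179688)
(array([ 0.44151084, -0.36234482, -0.01188403]), np.float64(0.0005873987753355068))
bedS [304.49155844 236.72597403] 1454.0 ((470.6127014160156, -53.712890625), (225.4998016357422, 101.28975677490234), 86.39479064941406)
(array([ 0.4736782 , -0.05107404,  0.01221311]), np.float64(0.0010007021481312983))
tread [396.08304498 245.5017301 ] 257.0 [ 0.4009119  -0.23386507  0.107     ]
tread [307.57460317 266.54603175] 264.0 [ 0.40324611 -0.23218535  0.107     ]
[(array([236.07377491, 237.5726979 ]), 3588.5, ((419.35638427734375, 285.45294189453125), (150.31455993652344, 269.243408203125), 0.6897918581962585))]
```

The checks hold. The tray measures 150x269 mm and the bed 229x101 mm, the tread agrees in both views, and the stereo heights run about 8 mm low. Bed centre is (0.473,-0.051) with yaw -0.056; tray yaw is +0.012. First move: turn, then travel towards the tray.

>>> nudge_tcp(increments=[{"rz": 0.085}, {"rz": 0.085}, {"rz": 0.085}, {"xyz": [0.0227, -0.0253, 0]}, {"xyz": [0.0227, -0.0253, 0]}, {"xyz": [0.0227, -0.0253, 0]}, {"xyz": [0.0227, -0.0253, 0]}, {"xyz": [0.0227, -0.0253, 0]}, {"xyz": [0.0227, -0.0253, 0]}, {"xyz": [0.0227, -0.0253, 0]}, {"xyz": [0.0227, -0.0253, 0]}, {"xyz": [0.0227, -0.0253, 0]}, {"xyz": [0.0227, -0.0253, 0]}, {"xyz": [0.0227, -0.0253, 0]}, {"xyz": [0.0227, -0.0253, 0]}, {}], jaw=0.087, grip_n=20)

```text
time: 1.63
position: [0.4328, -0.2965, 0.2227]
tool_rot: [1.0, 0.003, 0.001, -0.001]
ft_force: [-0.8, -0.3, -0.2]
grip_width: 0.0872
grip_force: 0.0
```

>>> nudge_tcp(increments=[{"xyz": [0, -0.034, 0]}, {"xyz": [0, -0.034, 0]}, {"xyz": [0, -0.034, 0]}, {"xyz": [0, -0.034, 0]}, {"xyz": [0, -0.034, 0]}, {"xyz": [0, -0.034, 0]}, {"xyz": [0, -0.034, 0]}, {"xyz": [0, -0.034, 0]}, {"xyz": [0, -0.034, 0]}, {"xyz": [0, -0.034, 0]}, {"xyz": [0, -0.034, 0]}, {"xyz": [0, -0.034, 0]}, {"xyz": [0, -0.034, 0]}, {"xyz": [0, -0.034, 0]}, {"xyz": [0, -0.026, 0]}, {}, {}])

```text
time: 3.05
position: [0.4301, 0.2014, 0.2225]
tool_rot: [1.0, 0.001, 0.0, 0.0]
ft_force: [-0.3, -0.2, 0.5]
grip_width: 0.0869
grip_force: 0.0
```

```bash
cat > go.py <<'E'
import sys
from h import *
# target x y z th -> tool-frame delta after turning first, from measured pose
x,y,z,th=map(float,sys.argv[1:5]); o=robot.get_obs()
r=R.from_quat(o["tool_rot"]).as_matrix(); t0=np.arctan2(r[1,0],r[0,0]); d=np.array([x,y,z])-o["position"]
turn=(t0-th+np.pi)%(2*np.pi)-np.pi
print("t",round(o["time"],1),"pos",o["position"].round(4),"th",t0.round(4),"tilt",r[:,2].round(3),"turn",round(turn,4),"q6",o["q"][5].round(2))
for n,t in(("now",t0),("after turn",th)): print(n,"d",np.round([np.cos(t)*d[0]+np.sin(t)*d[1],np.sin(t)*d[0]-np.cos(t)*d[1],-d[2]],4))
E
python3 go.py .4315 .203 .03 .012
```

```text
t 3.0 pos [0.4301 0.2014 0.2225] th 0.0029 tilt [ 0. -0. -1.] turn -0.0091 q6 1.77
now d [ 0.0014 -0.0016  0.1925]
after turn d [ 0.0014 -0.0016  0.1925]
```

>>> nudge_tcp(increments=[{"xyz": [0.0014, -0.0016, 0.035], "rz": -0.009}, {"xyz": [0, 0, 0.035]}, {"xyz": [0, 0, 0.035]}, {"xyz": [0, 0, 0.035]}, {"xyz": [0, 0, 0.035]}, {"xyz": [0, 0, 0.018]}, {"xyz": [0, 0, 0.015]}, {"xyz": [0, 0, 0.005]}, {}], jaw=0.064)

```text
time: 3.8
position: [0.4312, 0.2009, 0.0085]
tool_rot: [1.0, 0.004, -0.001, 0.0]
ft_force: [0.3, 0.5, 0.5]
grip_width: 0.0641
grip_force: 0.0
```

>>> nudge_tcp(increments=[{}, {}, {}, {}, {}], jaw=0.03, grip_n=20)

```text
time: 4.22
position: [0.4323, 0.2025, 0.0106]
tool_rot: [1.0, 0.005, 0.001, -0.0]
ft_force: [-0.2, -0.3, 5.4]
grip_width: 0.0447
grip_force: 20.0
```

>>> nudge_tcp(increments=[{"xyz": [0, 0, -0.02]}, {"xyz": [0, 0, -0.035]}, {"xyz": [0, 0, -0.035]}, {}])

```text
time: 4.55
position: [0.435, 0.2034, 0.1047]
tool_rot: [1.0, 0.005, 0.006, -0.001]
ft_force: [1.8, 0.1, 0.1]
grip_width: 0.0446
grip_force: 20.0
```

```bash
python3 go.py .473 -.051 .032 -.056
```

```text
t 4.5 pos [0.435  0.2034 0.1047] th 0.0095 tilt [ 0.011  0.002 -1.   ] turn 0.0655 q6 1.77
now d [0.0356 0.2547 0.0727]
after turn d [0.0522 0.2519 0.0727]
```

>>> nudge_tcp(increments=[{"rz": 0.0655}, {"xyz": [0.0065, 0.0315, 0]}, {"xyz": [0.0065, 0.0315, 0]}, {"xyz": [0.0065, 0.0315, 0]}, {"xyz": [0.0065, 0.0315, 0]}, {"xyz": [0.0065, 0.0315, 0]}, {"xyz": [0.0065, 0.0315, 0]}, {"xyz": [0.0065, 0.0315, 0]}, {"xyz": [0.0065, 0.0315, 0]}, {}, {}, {}])

```text
time: 5.55
position: [0.4682, -0.0516, 0.0993]
tool_rot: [1.0, -0.029, -0.001, -0.0]
ft_force: [-0.3, 0.6, -1.4]
grip_width: 0.0446
grip_force: 20.0
```

```bash
python3 go.py .473 -.051 .0295 -.056
```

```text
t 5.5 pos [ 0.4682 -0.0516  0.0993] th -0.0572 tilt [-0.002  0.001 -1.   ] turn -0.0012 q6 1.28
now d [ 0.0047 -0.0009  0.0698]
after turn d [ 0.0047 -0.0009  0.0698]
```

>>> nudge_tcp(increments=[{"xyz": [0.0047, -0.0009, 0.025]}, {"xyz": [0, 0, 0.02]}, {"xyz": [0, 0, 0.015]}, {"xyz": [0, 0, 0.008]}, {"xyz": [0, 0, 0.002]}, {}, {}])

```text
time: 6.13
position: [0.4741, -0.051, 0.03]
tool_rot: [1.0, -0.028, 0.0, 0.0]
ft_force: [-0.2, -0.8, -0.8]
grip_width: 0.0452
grip_force: 20.0
```

>>> nudge_tcp(increments=[{}, {}, {}], jaw=0.062)

```text
time: 6.38
position: [0.4744, -0.0517, 0.0303]
tool_rot: [1.0, -0.028, 0.001, 0.0]
ft_force: [0.7, -0.8, -0.5]
grip_width: 0.0569
grip_force: 0.0
```

```bash
python3 go.py .473 -.051 .0295 -.056
```

```text
t 6.4 pos [ 0.4744 -0.0517  0.0303] th -0.0567 tilt [ 0.002 -0.001 -1.   ] turn -0.0007 q6 1.28
now d [-0.0014 -0.0006  0.0008]
after turn d [-0.0014 -0.0006  0.0008]
```

>>> nudge_tcp(increments=[{"xyz": [0, 0, -0.03]}, {"xyz": [0, 0, -0.03]}, {"xyz": [0, 0, -0.02]}, {"rz": -0.068}, {"xyz": [-0.0044, -0.0337, 0]}, {"xyz": [-0.0044, -0.0337, 0]}, {"xyz": [-0.0044, -0.0337, 0]}, {"xyz": [-0.0044, -0.0337, 0]}, {"xyz": [-0.0044, -0.0337, 0]}, {"xyz": [-0.0044, -0.0337, 0]}, {"xyz": [-0.0044, -0.0337, 0]}, {"xyz": [-0.0044, -0.0337, 0]}, {"xyz": [-0.0044, -0.0337, 0]}, {"xyz": [-0.0044, -0.0337, 0]}, {}, {}], jaw=0.064)

```text
time: 7.72
position: [0.4256, 0.2864, 0.1099]
tool_rot: [1.0, 0.008, 0.0, -0.0]
ft_force: [-0.1, -0.2, -0.5]
grip_width: 0.0637
grip_force: 0.0
```

```bash
python3 go.py .4310 .2854 .0105 .012
```

```text
t 7.7 pos [0.4256 0.2864 0.1099] th 0.0151 tilt [ 0.001  0.    -1.   ] turn 0.0031 q6 1.93
now d [0.0054 0.0011 0.0994]
after turn d [0.0054 0.001  0.0994]
```

>>> nudge_tcp(increments=[{"xyz": [0.0054, 0.001, 0.03], "rz": 0.003}, {"xyz": [0, 0, 0.03]}, {"xyz": [0, 0, 0.022]}, {"xyz": [0, 0, 0.013]}, {"xyz": [0, 0, 0.005]}, {}])

```text
time: 8.22
position: [0.431, 0.2824, 0.0086]
tool_rot: [1.0, 0.003, -0.001, 0.001]
ft_force: [0.6, 0.3, -0.2]
grip_width: 0.0642
grip_force: 0.0
```

>>> nudge_tcp(increments=[{}, {}, {}, {}, {}], jaw=0.03, grip_n=20)

```text
time: 8.63
position: [0.4322, 0.2842, 0.0106]
tool_rot: [1.0, 0.004, 0.001, -0.0]
ft_force: [0.3, -1.7, 4.2]
grip_width: 0.045
grip_force: 19.9
```

>>> nudge_tcp(increments=[{"xyz": [0, 0, -0.02]}, {"xyz": [0, 0, -0.035]}, {"xyz": [0, 0, -0.035]}, {}, {}])

```text
time: 9.05
position: [0.4329, 0.2847, 0.1017]
tool_rot: [1.0, 0.004, 0.003, -0.001]
ft_force: [-1.0, -1.3, 0.1]
grip_width: 0.0451
grip_force: 19.9
```

```bash
python3 go.py .4775 .029 .0295 -.056
```

```text
t 9.1 pos [0.4329 0.2847 0.1017] th 0.0087 tilt [ 0.005  0.002 -1.   ] turn 0.0647 q6 1.93
now d [0.0424 0.256  0.0722]
after turn d [0.0589 0.2528 0.0722]
```

>>> nudge_tcp(increments=[{"rz": 0.0647}, {"xyz": [0.0074, 0.0316, 0]}, {"xyz": [0.0074, 0.0316, 0]}, {"xyz": [0.0074, 0.0316, 0]}, {"xyz": [0.0074, 0.0316, 0]}, {"xyz": [0.0074, 0.0316, 0]}, {"xyz": [0.0074, 0.0316, 0]}, {"xyz": [0.0074, 0.0316, 0]}, {"xyz": [0.0074, 0.0316, 0]}, {}, {}, {}])

```text
time: 10.05
position: [0.475, 0.0286, 0.0985]
tool_rot: [1.0, -0.029, -0.002, -0.0]
ft_force: [0.2, 0.1, -0.8]
grip_width: 0.0448
grip_force: 19.9
```

```bash
python3 go.py .4775 .029 .0285 -.056
```

```text
t 10.1 pos [0.475  0.0286 0.0985] th -0.0572 tilt [-0.003  0.001 -1.   ] turn -0.0012 q6 1.45
now d [ 0.0025 -0.0005  0.07  ]
after turn d [ 0.0025 -0.0005  0.07  ]
```

>>> nudge_tcp(increments=[{"xyz": [0.0025, -0.0005, 0.025]}, {"xyz": [0, 0, 0.02]}, {"xyz": [0, 0, 0.015]}, {"xyz": [0, 0, 0.008]}, {"xyz": [0, 0, 0.002]}, {}, {}])

```text
time: 10.63
position: [0.479, 0.0292, 0.0299]
tool_rot: [1.0, -0.028, 0.0, 0.0]
ft_force: [-0.2, 0.2, -0.7]
grip_width: 0.0451
grip_force: 19.9
```

>>> nudge_tcp(increments=[{}, {}, {}], jaw=0.062)

```text
time: 10.88
position: [0.4794, 0.0285, 0.0303]
tool_rot: [1.0, -0.028, 0.001, 0.0]
ft_force: [-0.6, 0.5, 0.1]
grip_width: 0.0572
grip_force: 0.0
```

>>> nudge_tcp(increments=[{"xyz": [0, 0, -0.03]}, {"xyz": [0, 0, -0.03]}, {"xyz": [0, 0, -0.02]}, {"xyz": [0, 0, -0.02]}, {"xyz": [-0.005, -0.035, 0]}, {"xyz": [-0.005, -0.035, 0]}, {"xyz": [-0.005, -0.035, 0]}, {"xyz": [-0.005, -0.035, 0]}, {}], jaw=0.087)

```text
time: 11.63
position: [0.4658, 0.1743, 0.1303]
tool_rot: [1.0, -0.026, 0.001, -0.001]
ft_force: [0.0, -0.5, 0.8]
grip_width: 0.0869
grip_force: 0.0
```

```bash
python3 - <<'E'
from plates import *
T=robot.camera("top"); cv2.imwrite("pics/t1.png",cv2.resize(T["img"][150:265,190:450,::-1],(780,345),interpolation=cv2.INTER_CUBIC))
for n,rt in(("rear",(236,170,268,212)),("right",(412,219,446,246))):
    a=plate(T,rt); print(n,a.min(0),a.max(0),rect(T,a,.006))
for o in rects(blockmask(T["img"]),100,600,(295,195,385,250)): print(o[0],o[1],rect(T,o[2].reshape(-1,2),.038))
E
python3 go.py .581 .2435 .1 0.07
```

```text
rear [236. 189.] [267. 211.] ((545.2965698242188, 235.9139404296875), (74.19700622558594, 104.78318786621094), 0.47503426671028137)
right [418. 225.] [440. 239.] ((441.6166687011719, -362.9970703125), (47.14664077758789, 75.11527252197266), 0.14346514642238617)
[312.94661922 220.37366548] 248.0 ((479.0837707519531, 28.117979049682617), (44.143638610839844, 69.4382095336914), 85.66292572021484)
[337.33453237 221.86690647] 246.0 ((475.09857177734375, -52.62146759033203), (68.8856430053711, 42.71302032470703), 0.272158145904541)
t 11.7 pos [0.4662 0.1721 0.1301] th -0.0512 tilt [ 0.001  0.    -1.   ] turn -0.1212 q6 1.75
now d [ 0.111  -0.0772  0.0301]
after turn d [ 0.1196 -0.0632  0.0301]
```

View pics/t1.png

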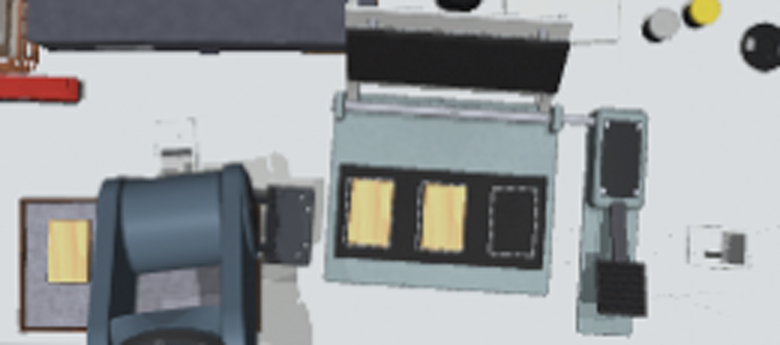

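>>> nudge_tcp(increments=[{"rz": -0.0606}, {"rz": -0.0606}, {"xyz": [0.03, -0.0158, 0]}, {"xyz": [0.03, -0.0158, 0]}, {"xyz": [0.03, -0.0158, 0]}, {"xyz": [0.03, -0.0158, 0]}, {}, {}, {}], jaw=0.066)

```text
time: 12.43
position: [0.5814, 0.2389, 0.129]
tool_rot: [0.999, 0.032, -0.001, 0.0]
ft_force: [-0.2, -0.4, -0.8]
grip_width: 0.0661
grip_force: 0.0
```

```bash
python3 go.py .581 .2435 .004 0.07
```

```text
t 12.4 pos [0.5814 0.2389 0.129 ] th 0.0637 tilt [-0.003 -0.001 -1.   ] turn -0.0063 q6 1.72
now d [-1.00e-04 -4.70e-03  1.25e-01]
after turn d [-1.00e-04 -4.70e-03  1.25e-01]
```

>>> nudge_tcp(increments=[{"xyz": [0, -0.0047, 0.03], "rz": -0.006}, {"xyz": [0, 0, 0.03]}, {"xyz": [0, 0, 0.03]}, {"xyz": [0, 0, 0.02]}, {"xyz": [0, 0, 0.01]}, {"xyz": [0, 0, 0.004]}, {}, {}, {}])

```text
time: 13.18
position: [0.5833, 0.2451, 0.0072]
tool_rot: [0.999, 0.035, 0.001, -0.0]
ft_force: [-0.1, -0.3, -0.4]
grip_width: 0.0664
grip_force: 0.0
```

```bash
python3 - <<'E'
from h import *
T=robot.camera("top");S=robot.camera("scene")
a=cv2.resize(T["img"][155:215,215:305,::-1],None,fx=5,fy=5,interpolation=cv2.INTER_CUBIC);b=cv2.resize(S["img"][140:205,240:330,::-1],None,fx=4,fy=4,interpolation=cv2.INTER_CUBIC)
im=np.zeros((300,800,3),np.uint8); im[:,:450]=a; im[:260,450:800]=b[:,:350]; cv2.imwrite("pics/t2.png",im)
E
```

```text
(no output)
```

View pics/t2.png

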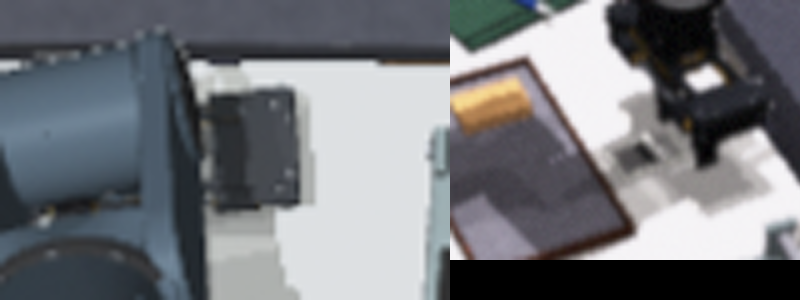

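The plate has been knocked about 40 mm towards the robot: its photo is now near scene (286,179), where it was (298,177). So I back off and measure again.

>>> nudge_tcp(increments=[{"xyz": [0, 0, -0.03]}, {"xyz": [0, 0, -0.035]}, {"xyz": [0, 0, -0.035]}, {"xyz": [0, 0.035, -0.02]}, {"xyz": [0, 0.035, 0]}, {"xyz": [0, 0.035, 0]}, {"xyz": [0, 0.035, 0]}, {"xyz": [0, 0.035, 0]}, {"xyz": [0, 0.035, 0]}, {"xyz": [0, 0.035, 0]}, {"xyz": [0, 0.035, 0]}, {}])

```text
time: 14.28
position: [0.6032, -0.0409, 0.1267]
tool_rot: [0.999, 0.033, 0.001, 0.002]
ft_force: [-0.6, -0.5, 0.4]
grip_width: 0.0659
grip_force: 0.6
```

```bash
python3 - <<'E'
from h import *
T=robot.camera("top");S=robot.camera("scene")
a=cv2.resize(T["img"][165:225,215:295,::-1],None,fx=5,fy=5,interpolation=cv2.INTER_CUBIC);b=cv2.resize(S["img"][140:205,240:330,::-1],None,fx=4,fy=4,interpolation=cv2.INTER_CUBIC)
im=np.zeros((300,760,3),np.uint8); im[:,:400]=a; im[:260,400:760]=b; cv2.imwrite("pics/t3.png",im)
np.set_printoptions(linewidth=200)
print(T["img"].min(2)[186:216,236:266])
E
```

```text
[[215 216 216 215 216 216 215 216 216 216 216 216 215 215 216 216 215 216 216 216 216 216 216 216 216 215 216 216 216 216]
 [216 216 216 215 216 216 216 216 216 216 216 216 216 216 216 216 216 216 216 215 216 216 216 216 216 215 216 216 216 216]
 [215 216 216 216 216 216 216 216 216 216 216 216 216 216 216 216 216 216 216 216 215 215 216 216 216 216 216 216 215 216]
 [216 216 216 215 216 216 215 216 216 216 216 216 216 216 216 216 199 185 186 206 215 216 216 216 216 215 216 215 216 216]
 [216 216 216 216 216 210 192 198 212 210 210 212 212 214 216 215 208 201 181 201 215 216 216 216 216 216 216 216 216 216]
 [216 216 216 216 216 213 205 207 214 213 213 214 214 215 216 216 216 215 188 201 216 216 216 216 216 216 216 216 216 216]
 [216 216 216 216 215 215 216 216 216 216 215 216 215 216 216 216 216 216 199 207 216 215 216 216 216 216 216 216 216 216]
 [216 216 216 216 216 216 216 216 216 215 216 216 216 215 216 216 216 216 205 211 216 216
[... 2040 characters left out ...]
208 204 203 205 207 206 203 202 194 198 205 213 216 216 216 215 216 216 215 215 216]
 [216 215 216 216 216 216 211 192 178 181 183 203 215 216 216 213 212 211 211 213 215 216 216 216 216 216 216 216 216 216]
 [216 216 216 216 216 215 214 208 203 204 204 212 215 216 215 216 215 216 216 216 215 216 216 216 216 216 216 216 216 216]
 [215 216 216 215 216 216 216 215 216 216 216 216 215 216 215 216 216 216 216 216 216 216 216 216 216 216 216 216 216 216]
 [215 216 216 216 216 216 216 216 216 216 216 215 216 215 216 216 216 215 216 216 216 216 216 216 216 216 216 216 215 216]
 [146 147 148 148 148 148 149 149 149 150 150 153 156 155 156 156 157 156 157 157 157 157 157 149 144 144 144 144 145 145]]
```

View pics/t3.png

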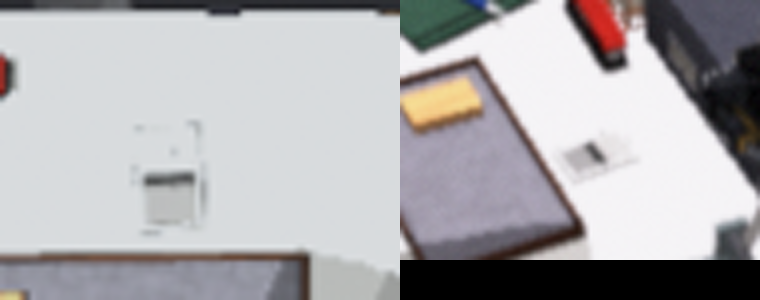

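The plate's corners are now at top-view pixels (241.7,190.2), (254.3,189.3), (256,210) and (242.7,211.2), clear of the tray.

```bash
python3 - <<'E'
from h import *
T=robot.camera("top")
p=onplane(T,[[241.7,190.2],[254.3,189.3],[255.8,210.2],[242.7,211.3]],.006)[:,:2]; print(p.round(4),p.mean(0),cv2.minAreaRect((p*1000).astype(np.float32)))
u=p[0]+p[1]-p[2]-p[3]; print(np.arctan2(u[1],u[0])); v=p[0]-p[1]+p[3]-p[2]; print(np.arctan2(-v[0],v[1]))
E
python3 go.py .545 .244 .004 0.07
```

```text
[[0.5781 0.2698]
 [0.5814 0.2272]
 [0.511  0.221 ]
 [0.5069 0.2652]] [0.54437676 0.24581926] ((544.3978881835938, 246.22601318359375), (71.283447265625, 44.38032150268555), 5.029055118560791)
0.07641160972082214
0.08516984456329643
t 14.4 pos [ 0.6017 -0.0346  0.1262] th 0.0695 tilt [ 0.  0. -1.] turn -0.0005 q6 1.26
now d [-0.0372 -0.2818  0.1222]
after turn d [-0.0371 -0.2818  0.1222]
```

>>> nudge_tcp(increments=[{"rz": -0.0105}, {"xyz": [-0.0039, -0.0316, 0]}, {"xyz": [-0.0039, -0.0316, 0]}, {"xyz": [-0.0039, -0.0316, 0]}, {"xyz": [-0.0039, -0.0316, 0]}, {"xyz": [-0.0039, -0.0316, 0]}, {"xyz": [-0.0039, -0.0316, 0]}, {"xyz": [-0.0039, -0.0316, 0]}, {"xyz": [-0.0039, -0.0316, 0]}, {"xyz": [-0.0039, -0.0316, 0]}, {}, {}, {}])

```text
time: 15.52
position: [0.5433, 0.2474, 0.1256]
tool_rot: [0.999, 0.042, 0.0, 0.0]
ft_force: [0.3, -0.2, 0.5]
grip_width: 0.0658
grip_force: 0.0
```

```bash
python3 go.py .5444 .246 .003 0.08
```

```text
t 15.5 pos [0.5433 0.2474 0.1256] th 0.0842 tilt [ 0. -0. -1.] turn 0.0042 q6 1.73
now d [0.001  0.0015 0.1226]
after turn d [0.001  0.0015 0.1226]
```

>>> nudge_tcp(increments=[{"xyz": [0.001, 0.0015, 0.03], "rz": 0.004}, {"xyz": [0, 0, 0.03]}, {"xyz": [0, 0, 0.03]}, {"xyz": [0, 0, 0.02]}, {"xyz": [0, 0, 0.01]}, {"xyz": [0, 0, 0.0035]}, {}, {}, {}])

```text
time: 16.27
position: [0.5464, 0.245, 0.0034]
tool_rot: [0.999, 0.038, 0.002, -0.0]
ft_force: [0.7, 0.5, 0.1]
grip_width: 0.066
grip_force: 0.0
```

>>> nudge_tcp(increments=[{}, {}, {}, {}, {}], jaw=0.03, grip_n=20)

```text
time: 16.68
position: [0.5452, 0.2451, 0.0024]
tool_rot: [0.999, 0.039, 0.0, -0.0]
ft_force: [-0.3, 0.1, 1.9]
grip_width: 0.0445
grip_force: 20.0
```

>>> nudge_tcp(increments=[{"xyz": [0, 0, -0.02]}, {"xyz": [0, 0, -0.03]}, {"xyz": [0, 0, -0.03]}, {"xyz": [0, 0, -0.03]}, {}, {}])

```text
time: 17.18
position: [0.5463, 0.2453, 0.114]
tool_rot: [0.999, 0.039, 0.002, -0.0]
ft_force: [-0.6, -0.9, -0.2]
grip_width: 0.0443
grip_force: 20.0
```

```bash
python3 go.py .479 .029 .042 -.056
```

```text
t 17.2 pos [0.5463 0.2453 0.114 ] th 0.0775 tilt [ 0.004  0.001 -1.   ] turn 0.1335 q6 1.73
now d [-0.0839  0.2105  0.072 ]
after turn d [-0.0551  0.2198  0.072 ]
```

>>> nudge_tcp(increments=[{"rz": 0.067}, {"rz": 0.0665}, {"xyz": [-0.0078, 0.0314, 0]}, {"xyz": [-0.0078, 0.0314, 0]}, {"xyz": [-0.0078, 0.0314, 0]}, {"xyz": [-0.0078, 0.0314, 0]}, {"xyz": [-0.0078, 0.0314, 0]}, {"xyz": [-0.0078, 0.0314, 0]}, {"xyz": [-0.0078, 0.0314, 0]}, {}, {}, {}])

```text
time: 18.18
position: [0.4776, 0.0288, 0.1112]
tool_rot: [1.0, -0.029, -0.001, -0.0]
ft_force: [0.7, -0.2, -1.1]
grip_width: 0.0445
grip_force: 20.0
```

```bash
python3 go.py .4795 .0285 .041 -.0567
```

```text
t 18.2 pos [0.4776 0.0288 0.1112] th -0.0571 tilt [-0.002  0.001 -1.   ] turn -0.0004 q6 1.45
now d [0.0019 0.0002 0.0702]
after turn d [0.0019 0.0002 0.0702]
```

>>> nudge_tcp(increments=[{"xyz": [0.0006, 0.0002, 0.025]}, {"xyz": [0, 0, 0.02]}, {"xyz": [0, 0, 0.015]}, {"xyz": [0, 0, 0.008]}, {"xyz": [0, 0, 0.002]}, {}, {}, {}])

```text
time: 18.85
position: [0.4794, 0.0285, 0.0428]
tool_rot: [1.0, -0.028, 0.001, 0.0]
ft_force: [-0.5, 0.4, -0.2]
grip_width: 0.0442
grip_force: 20.0
```

```bash
python3 go.py .4795 .0285 .041 -.0567
```

```text
t 18.9 pos [0.4794 0.0285 0.0428] th -0.0556 tilt [ 0.002 -0.    -1.   ] turn 0.0011 q6 1.45
now d [0.0001 0.     0.0018]
after turn d [0.0001 0.     0.0018]
```

>>> nudge_tcp(increments=[{"xyz": [0, 0, 0.0015]}, {}, {}])

```text
time: 19.1
position: [0.479, 0.0282, 0.041]
tool_rot: [1.0, -0.028, 0.0, 0.0]
ft_force: [0.4, 0.3, -1.0]
grip_width: 0.0444
grip_force: 20.0
```

>>> nudge_tcp(increments=[{}, {}, {}], jaw=0.058)

```text
time: 19.35
position: [0.4788, 0.0283, 0.0407]
tool_rot: [1.0, -0.028, 0.0, 0.0]
ft_force: [-0.1, 0.0, -0.3]
grip_width: 0.0551
grip_force: 0.0
```

>>> nudge_tcp(increments=[{"xyz": [0, 0, 0.007]}, {"xyz": [0, 0, 0.005]}, {}, {}], jaw=0.06)

```text
time: 19.68
position: [0.4782, 0.0284, 0.0279]
tool_rot: [1.0, -0.028, -0.001, -0.0]
ft_force: [0.3, -0.1, -0.3]
grip_width: 0.0598
grip_force: 0.0
```

>>> nudge_tcp(increments=[{}, {}, {}, {}], jaw=0.03, grip_n=15)

```text
time: 20.02
position: [0.4788, 0.0283, 0.0286]
tool_rot: [1.0, -0.028, 0.0, 0.0]
ft_force: [0.6, 0.8, 0.5]
grip_width: 0.0452
grip_force: 14.9
```

>>> nudge_tcp(increments=[{}, {}, {}], jaw=0.06)

```text
time: 20.27
position: [0.4788, 0.0283, 0.0286]
tool_rot: [1.0, -0.028, 0.0, 0.0]
ft_force: [0.6, 0.0, -0.3]
grip_width: 0.0564
grip_force: 0.0
```

>>> nudge_tcp(increments=[{"xyz": [0, 0, -0.025]}, {"xyz": [0, 0, -0.025]}, {"rz": -0.1209}, {"rz": -0.1209}, {"rz": -0.1209}, {"rz": -0.1209}, {"rz": -0.1209}, {"rz": -0.1209}, {"rz": -0.1209}, {"rz": -0.1209}, {"rz": -0.1209}, {"rz": -0.1209}, {"rz": -0.1209}, {"rz": -0.1209}, {"rz": -0.1209}, {}, {}], jaw=0.087)

```text
time: 21.68
position: [0.4787, 0.0283, 0.0786]
tool_rot: [0.727, 0.686, 0.0, -0.0]
ft_force: [1.0, 0.4, -0.3]
grip_width: 0.0871
grip_force: 0.0
```

```bash
python3 go.py .4795 .0285 .027 1.514
```

```text
t 21.7 pos [0.4787 0.0283 0.0786] th 1.5124 tilt [ 0.  0. -1.] turn -0.0016 q6 -0.12
now d [0.0002 0.0008 0.0516]
after turn d [0.0002 0.0008 0.0516]
```

Short squeeze done (45 mm). Next the long squeeze, checking that the width closes to about 70 mm.

>>> nudge_tcp(increments=[{"xyz": [0, 0.0008, 0.025]}, {"xyz": [0, 0, 0.015]}, {"xyz": [0, 0, 0.01]}, {}, {}])

```text
time: 22.1
position: [0.4792, 0.0283, 0.0282]
tool_rot: [0.727, 0.687, -0.0, -0.001]
ft_force: [-0.1, -1.0, 0.3]
grip_width: 0.0869
grip_force: 0.0
```

>>> nudge_tcp(increments=[{}, {}, {}, {}, {}], jaw=0.06, grip_n=15)

```text
time: 22.52
position: [0.4796, 0.0283, 0.0292]
tool_rot: [0.726, 0.687, 0.0, 0.0]
ft_force: [-0.6, -0.2, 4.4]
grip_width: 0.0699
grip_force: 15.0
```

>>> nudge_tcp(increments=[{}, {}, {}], jaw=0.087)

```text
time: 22.77
position: [0.4798, 0.0282, 0.0286]
tool_rot: [0.726, 0.687, 0.0, 0.0]
ft_force: [-0.0, -1.4, -0.5]
grip_width: 0.082
grip_force: 0.0
```

>>> nudge_tcp(increments=[{"xyz": [0, 0, -0.03]}, {"xyz": [0, 0, -0.03]}, {"xyz": [0, 0, -0.02]}, {}, {}])

```text
time: 23.18
position: [0.4803, 0.0282, 0.1094]
tool_rot: [0.726, 0.687, 0.001, 0.001]
ft_force: [0.6, -0.3, 0.3]
grip_width: 0.0869
grip_force: 0.0
```

```bash
python3 - <<'E'
from plates import *
T=robot.camera("top")
a=plate(T,(412,219,446,246)); print(a.min(0),a.max(0),rect(T,a,.006))
E
python3 go.py .4416 -.363 .1 1.5708
```

```text
[418. 225.] [440. 239.] ((441.6166687011719, -362.9970703125), (47.14664077758789, 75.11527252197266), 0.14346514642238617)
t 23.2 pos [0.4794 0.0283 0.1084] th 1.5154 tilt [ 0. -0. -1.] turn -0.0554 q6 -0.12
now d [-0.3928 -0.0161  0.0084]
after turn d [-0.3913 -0.0378  0.0084]
```

>>> nudge_tcp(increments=[{"xyz": [0, 0, -0.035]}, {"xyz": [0, 0, -0.035]}, {"xyz": [0, 0, -0.03], "rz": -0.0554}, {"xyz": [-0.0326, -0.0031, 0]}, {"xyz": [-0.0326, -0.0031, 0]}, {"xyz": [-0.0326, -0.0031, 0]}, {"xyz": [-0.0326, -0.0031, 0]}, {"xyz": [-0.0326, -0.0031, 0]}, {"xyz": [-0.0326, -0.0031, 0]}, {"xyz": [-0.0326, -0.0031, 0]}, {"xyz": [-0.0326, -0.0031, 0]}, {"xyz": [-0.0326, -0.0031, 0]}, {"xyz": [-0.0326, -0.0031, 0]}, {"xyz": [-0.0326, -0.0031, 0]}, {"xyz": [-0.0326, -0.0031, 0]}, {}, {}, {}], jaw=0.066)

```text
time: 24.73
position: [0.4414, -0.3617, 0.2066]
tool_rot: [0.707, 0.707, 0.0, -0.002]
ft_force: [-1.5, 0.4, 0.3]
grip_width: 0.0663
grip_force: 0.0
```

```bash
python3 go.py .4416 -.363 .003 1.5708; python3 - <<'E'
from plates import *
S=robot.camera("scene");p0=cv2.imread("pics/scene0.png")[300:338,322:362].astype(int)
im=np.hstack([cv2.resize(p0.astype(np.uint8),None,fx=8,fy=8),cv2.resize(S["img"][300:338,322:362,::-1],None,fx=8,fy=8)]);cv2.imwrite("pics/s4.png",im)
E
```

```text
t 24.7 pos [ 0.4414 -0.3617  0.2066] th 1.5702 tilt [-0.003  0.004 -1.   ] turn -0.0006 q6 -0.88
now d [-1.300e-03  2.000e-04  2.036e-01]
after turn d [-1.300e-03  2.000e-04  2.036e-01]
```

View pics/s4.png

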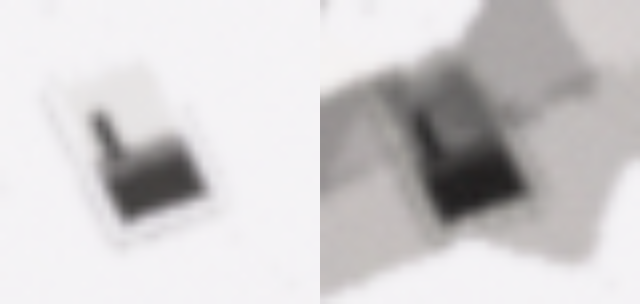

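The right plate hasn't moved; before and after, its photo sits at the same place in the crop. I'll pick it up.

>>> nudge_tcp(increments=[{"xyz": [-0.0005, 0, 0.035]}, {"xyz": [0, 0, 0.035]}, {"xyz": [0, 0, 0.035]}, {"xyz": [0, 0, 0.035]}, {"xyz": [0, 0, 0.03]}, {"xyz": [0, 0, 0.02]}, {"xyz": [0, 0, 0.01]}, {"xyz": [0, 0, 0.0035]}, {}, {}, {}])

```text
time: 25.7
position: [0.4433, -0.3641, 0.0066]
tool_rot: [0.707, 0.707, -0.0, 0.002]
ft_force: [-0.5, 0.2, 0.4]
grip_width: 0.0661
grip_force: 0.0
```

>>> nudge_tcp(increments=[{}, {}, {}, {}, {}], jaw=0.03, grip_n=20)

```text
time: 26.12
position: [0.4425, -0.3637, 0.0059]
tool_rot: [0.707, 0.707, 0.0, 0.0]
ft_force: [-1.8, 2.4, 22.8]
grip_width: 0.0411
grip_force: 11.0
```

>>> nudge_tcp(increments=[{"xyz": [0, 0, -0.02]}, {"xyz": [0, 0, -0.03]}, {"xyz": [0, 0, -0.035]}, {"xyz": [0, 0, -0.035]}, {"xyz": [0, 0, -0.035]}, {"xyz": [0, 0, -0.035]}, {}, {}])

```text
time: 26.78
position: [0.4433, -0.3645, 0.1976]
tool_rot: [0.707, 0.707, -0.0, 0.003]
ft_force: [-0.2, 0.8, -0.7]
grip_width: 0.03
grip_force: 0.0
```

```bash
python3 go.py .4744 -.0515 .2 -.056
```

```text
t 26.8 pos [ 0.4433 -0.3645  0.1976] th 1.5709 tilt [ 0.004 -0.004 -1.   ] turn 1.6269 q6 -0.88
now d [ 0.313   0.0311 -0.0024]
after turn d [ 0.0135 -0.3143 -0.0024]
```

The grasp was too high and slipped over the plate. I'll move aside and measure again.

>>> nudge_tcp(increments=[{"xyz": [-0.035, 0, 0]}, {"xyz": [-0.035, 0, 0]}, {"xyz": [-0.035, 0, 0]}, {"xyz": [-0.035, 0, 0]}, {"xyz": [-0.035, 0, 0]}, {}], jaw=0.066)

```text
time: 27.28
position: [0.4408, -0.5452, 0.1923]
tool_rot: [0.709, 0.706, -0.001, 0.001]
ft_force: [0.0, -0.7, 0.2]
grip_width: 0.0611
grip_force: 0.0
```

```bash
python3 - <<'E'
from plates import *
T=robot.camera("top"); np.set_printoptions(linewidth=220)
a=plate(T,(412,219,446,246)); print(a.min(0),a.max(0),rect(T,a,.006)); print(T["img"].min(2)[222:243,414:446])
E
```

```text
[412. 222.] [445. 245.] ((436.6391906738281, -361.5121765136719), (77.5815658569336, 113.06614685058594), 0.11352955549955368)
[[222 222 222 222 222 222 222 222 222 222 222 222 222 222 222 222 222 222 222 222 222 222 222 222 222 222 222 222 222 222 209 200]
 [222 222 222 222 222 222 222 222 222 222 222 222 222 222 222 222 222 222 222 222 222 222 222 222 222 222 222 219 208 200 196 195]
 [222 222 222 222 215 177 197 190 172 168 190 209 206 205 203 194 183 183 205 222 222 222 222 222 222 214 203 199 196 195 195 195]
 [222 222 222 222 209 157 218 217 215 215 217 219 219 219 219 218 218 217 220 222 222 222 222 222 222 194 184 195 195 195 194 195]
 [222 222 222 222 208 159 222 222 222 222 222 222 222 222 222 218 199 184 171 156 166 165 164 159 189 178 181 195 196 195 195 195]
 [222 222 222 222 209 161 222 222 222 222 222 222 222 222 222 218 190 159 137 103 106  98  86  80 167 188 188 195 195 196 195 195]
 [222 222 222 222 209 165 222 222 222
[... 1228 characters left out ...]
199 200 200 203 183 187 195 195 194 195 195]
 [222 218 198 196 194 192 197 196 196 196 196 196 182 157 158 167 178 178 179 180 165 154 167 184 190 195 198 196 194 195 195 195]
 [183 183 183 194 194 194 194 194 194 195 195 195 194 192 192 193 193 194 184 185 194 194 187 190 195 186 191 195 195 195 195 195]
 [176 176 179 188 194 194 194 194 194 195 195 195 195 195 195 195 195 195 194 194 195 195 195 195 195 195 195 195 195 195 194 172]
 [176 176 177 182 194 194 194 194 195 195 195 195 195 195 195 195 195 195 195 195 195 195 195 195 195 195 195 195 190 171 165 165]
 [176 176 176 177 183 194 194 195 195 195 195 195 195 195 195 195 195 195 195 195 195 195 195 195 195 195 194 194 173 165 165 165]]
```

```bash
python3 - <<'E'
from h import *
T=robot.camera("top"); p=onplane(T,[[418.8,224.2],[439.2,225.2],[439.4,238.4],[418.9,237.8]],.006)[:,:2]; print(p.round(4),p.mean(0),cv2.minAreaRect((p*1000).astype(np.float32)))
E
```

```text
[[ 0.4677 -0.3283]
 [ 0.4647 -0.398 ]
 [ 0.4202 -0.3985]
 [ 0.422  -0.3285]] [ 0.44362719 -0.36332276] ((443.9386901855469, -363.3880310058594), (71.40019989013672, 45.725128173828125), 88.50469207763672)
```

>>> nudge_tcp(increments=[{"xyz": [0.03, 0, 0]}, {"xyz": [0.03, 0, 0]}, {"xyz": [0.03, 0, 0]}, {"xyz": [0.03, 0, 0.035]}, {"xyz": [0.03, 0, 0.035]}, {"xyz": [0.03, 0, 0.035]}, {"xyz": [0, 0, 0.035]}, {}, {}, {}])

```text
time: 28.22
position: [0.4431, -0.3677, 0.0663]
tool_rot: [0.707, 0.707, -0.0, 0.001]
ft_force: [0.0, -0.2, 1.0]
grip_width: 0.0659
grip_force: 0.0
```

```bash
python3 go.py .4435 -.363 .003 1.5708
```

```text
t 28.2 pos [ 0.4431 -0.3677  0.0663] th 1.5712 tilt [ 0.001 -0.002 -1.   ] turn 0.0004 q6 -0.89
now d [0.0047 0.0004 0.0633]
after turn d [0.0047 0.0004 0.0633]
```

>>> nudge_tcp(increments=[{"xyz": [0.0045, 0, 0.025], "rz": 0.02}, {"xyz": [0, 0, 0.022]}, {"xyz": [0, 0, 0.012]}, {"xyz": [0, 0, 0.005]}, {}, {}, {}])

```text
time: 28.8
position: [0.4431, -0.3637, 0.0025]
tool_rot: [0.714, 0.7, -0.0, 0.001]
ft_force: [-0.1, -0.1, -0.5]
grip_width: 0.0659
grip_force: 0.0
```

```bash
python3 go.py .4435 -.3633 .0025 1.55
```

```text
t 28.8 pos [ 0.4431 -0.3637  0.0025] th 1.5506 tilt [ 0.002 -0.002 -1.   ] turn 0.0006 q6 -0.86
now d [0.0004 0.0004 0.    ]
after turn d [0.0004 0.0004 0.    ]
```

>>> nudge_tcp(increments=[{}, {}, {}, {}, {}], jaw=0.03, grip_n=20)

```text
time: 29.22
position: [0.4425, -0.3626, 0.0014]
tool_rot: [0.714, 0.7, -0.0, 0.0]
ft_force: [-1.2, -0.7, 2.7]
grip_width: 0.0448
grip_force: 20.0
```

>>> nudge_tcp(increments=[{"xyz": [0, 0, -0.02]}, {"xyz": [0, 0, -0.03]}, {"xyz": [0, 0, -0.035]}, {"xyz": [0, 0, -0.035]}, {"xyz": [0, 0, -0.035]}, {"xyz": [0, 0, -0.035]}, {}, {}])

```text
time: 29.88
position: [0.4433, -0.3636, 0.1935]
tool_rot: [0.714, 0.7, -0.0, 0.003]
ft_force: [-0.2, 0.1, -1.5]
grip_width: 0.0446
grip_force: 20.0
```

```bash
python3 go.py .4744 -.0517 .2 -.056
```

```text
t 29.9 pos [ 0.4433 -0.3636  0.1935] th 1.5511 tilt [ 0.004 -0.004 -1.   ] turn 1.6071 q6 -0.86
now d [ 0.3124  0.0249 -0.0065]
after turn d [ 0.0136 -0.3131 -0.0065]
```

>>> nudge_tcp(increments=[{"rz": 0.1148}, {"rz": 0.1148}, {"rz": 0.1148}, {"rz": 0.1148}, {"rz": 0.1148}, {"rz": 0.1148}, {"rz": 0.1148}, {"rz": 0.1148}, {"rz": 0.1148}, {"rz": 0.1148}, {"rz": 0.1148}, {"rz": 0.1148}, {"rz": 0.1148}, {"rz": 0.1148}])

```text
time: 31.05
position: [0.4413, -0.3613, 0.1888]
tool_rot: [1.0, -0.031, -0.002, -0.002]
ft_force: [-0.3, -0.0, -0.2]
grip_width: 0.0444
grip_force: 20.0
```

>>> nudge_tcp(increments=[{"xyz": [0.0014, -0.0313, 0]}, {"xyz": [0.0014, -0.0313, 0]}, {"xyz": [0.0014, -0.0313, 0]}, {"xyz": [0.0014, -0.0313, 0]}, {"xyz": [0.0014, -0.0313, 0]}, {"xyz": [0.0014, -0.0313, 0]}, {"xyz": [0.0014, -0.0313, 0]}, {"xyz": [0.0014, -0.0313, 0]}, {"xyz": [0.0014, -0.0313, 0]}, {"xyz": [0.0014, -0.0313, 0]}, {"xyz": [0, 0, 0.03]}, {"xyz": [0, 0, 0.03]}, {"xyz": [0, 0, 0.03]}, {}, {}, {}])

```text
time: 32.38
position: [0.4739, -0.051, 0.1012]
tool_rot: [1.0, -0.028, -0.0, -0.0]
ft_force: [-0.2, -1.0, 0.2]
grip_width: 0.0442
grip_force: 20.0
```

```bash
python3 go.py .4752 -.0517 .0395 -.056
```

```text
t 32.4 pos [ 0.4739 -0.051   0.1012] th -0.0566 tilt [-0.001  0.    -1.   ] turn -0.0006 q6 1.29
now d [0.0014 0.0007 0.0617]
after turn d [0.0014 0.0007 0.0617]
```

>>> nudge_tcp(increments=[{"xyz": [0.0008, 0.0007, 0.025]}, {"xyz": [0, 0, 0.018]}, {"xyz": [0, 0, 0.01]}, {"xyz": [0, 0, 0.005]}, {"xyz": [0, 0, 0.002]}, {}, {}, {}])

```text
time: 33.05
position: [0.4754, -0.0518, 0.042]
tool_rot: [1.0, -0.028, 0.001, 0.0]
ft_force: [0.8, 0.5, -0.2]
grip_width: 0.0444
grip_force: 20.0
```

```bash
python3 go.py .4752 -.0517 .040 -.056
```

```text
t 33.0 pos [ 0.4754 -0.0518  0.042 ] th -0.0563 tilt [ 0.002 -0.001 -1.   ] turn -0.0003 q6 1.28
now d [-0.0002 -0.0001  0.002 ]
after turn d [-0.0002 -0.0001  0.002 ]
```

>>> nudge_tcp(increments=[{"xyz": [0, 0, 0.0016]}, {}, {}])

```text
time: 33.3
position: [0.4748, -0.0516, 0.0398]
tool_rot: [1.0, -0.028, 0.0, 0.0]
ft_force: [0.4, 0.1, 0.2]
grip_width: 0.0449
grip_force: 20.0
```

>>> nudge_tcp(increments=[{}, {}, {}], jaw=0.058)

```text
time: 33.55
position: [0.4748, -0.0516, 0.0396]
tool_rot: [1.0, -0.028, 0.0, 0.0]
ft_force: [-0.4, 0.0, 0.6]
grip_width: 0.0548
grip_force: 0.0
```

>>> nudge_tcp(increments=[{"xyz": [0, 0, 0.006]}, {"xyz": [0, 0, 0.005]}, {}, {}], jaw=0.06)

```text
time: 33.88
position: [0.4743, -0.0515, 0.0279]
tool_rot: [1.0, -0.028, -0.001, -0.0]
ft_force: [0.6, 0.2, -0.3]
grip_width: 0.0597
grip_force: 0.0
```

>>> nudge_tcp(increments=[{}, {}, {}, {}], jaw=0.03, grip_n=15)

```text
time: 34.22
position: [0.4748, -0.0516, 0.0286]
tool_rot: [1.0, -0.028, 0.0, 0.0]
ft_force: [0.1, -1.0, -0.1]
grip_width: 0.0453
grip_force: 15.0
```

>>> nudge_tcp(increments=[{}, {}, {}], jaw=0.06)

```text
time: 34.47
position: [0.4748, -0.0516, 0.0286]
tool_rot: [1.0, -0.028, 0.0, 0.0]
ft_force: [0.3, -0.7, -0.3]
grip_width: 0.0563
grip_force: 0.0
```

>>> nudge_tcp(increments=[{"xyz": [0, 0, -0.025]}, {"xyz": [0, 0, -0.025]}, {"rz": -0.1209}, {"rz": -0.1209}, {"rz": -0.1209}, {"rz": -0.1209}, {"rz": -0.1209}, {"rz": -0.1209}, {"rz": -0.1209}, {"rz": -0.1209}, {"rz": -0.1209}, {"rz": -0.1209}, {"rz": -0.1209}, {"rz": -0.1209}, {"rz": -0.1209}, {}, {}], jaw=0.087)

```text
time: 35.88
position: [0.4747, -0.0516, 0.0786]
tool_rot: [0.728, 0.686, 0.0, 0.0]
ft_force: [-0.5, -0.0, 0.4]
grip_width: 0.0876
grip_force: 0.0
```

>>> nudge_tcp(increments=[{"xyz": [0, 0, 0.025]}, {"xyz": [0, 0, 0.015]}, {"xyz": [0, 0, 0.01]}, {}, {}])

```text
time: 36.3
position: [0.4744, -0.0515, 0.0282]
tool_rot: [0.727, 0.687, -0.0, -0.001]
ft_force: [-0.1, 0.3, 0.4]
grip_width: 0.0868
grip_force: 0.0
```

>>> nudge_tcp(increments=[{}, {}, {}, {}, {}], jaw=0.06, grip_n=15)

```text
time: 36.72
position: [0.4747, -0.0516, 0.0292]
tool_rot: [0.726, 0.687, 0.0, 0.0]
ft_force: [-0.4, -0.8, 4.8]
grip_width: 0.07
grip_force: 15.0
```

>>> nudge_tcp(increments=[{}, {}, {}], jaw=0.087)

```text
time: 36.97
position: [0.475, -0.0517, 0.0286]
tool_rot: [0.726, 0.687, 0.0, 0.0]
ft_force: [0.6, 0.5, -0.1]
grip_width: 0.0823
grip_force: 0.0
```

>>> nudge_tcp(increments=[{"xyz": [0, 0, -0.03]}, {"xyz": [0, 0, -0.035]}, {"xyz": [0, 0, -0.035]}, {"xyz": [0, 0, -0.035]}, {}])

```text
time: 37.38
position: [0.4787, -0.0528, 0.1691]
tool_rot: [0.726, 0.687, 0.003, 0.006]
ft_force: [1.2, -0.8, -0.6]
grip_width: 0.087
grip_force: 0.0
```

```bash
python3 go.py .4 -.232 .2 1.514
```

```text
t 37.4 pos [ 0.4787 -0.0528  0.1691] th 1.5156 tilt [ 0.012 -0.004 -1.   ] turn 0.0016 q6 -0.29
now d [-0.1833 -0.0687 -0.0309]
after turn d [-0.1834 -0.0684 -0.0309]
```

>>> nudge_tcp(increments=[{"xyz": [-0.0313, -0.0134, 0]}, {"xyz": [-0.0313, -0.0134, 0]}, {"xyz": [-0.0313, -0.0134, 0]}, {"xyz": [-0.0313, -0.0134, 0]}, {"xyz": [-0.0313, -0.0134, 0]}, {"xyz": [-0.0313, -0.0134, 0]}, {}, {}, {}, {}], jaw=0, grip_n=5)

```text
time: 38.22
position: [0.3841, -0.2334, 0.1632]
tool_rot: [0.726, 0.688, 0.0, -0.001]
ft_force: [0.5, 0.2, 0.4]
grip_width: 0.0282
grip_force: 0.0
```

```bash
python3 go.py .388 -.2355 .12 1.514
python3 - <<'E'
from seg import *
T=robot.camera("top");S=robot.camera("scene")
a=cv2.resize(T["img"][180:265,290:420,::-1],None,fx=4,fy=4,interpolation=cv2.INTER_CUBIC)
b=cv2.resize(S["img"][200:280,265:330,::-1],None,fx=4,fy=4,interpolation=cv2.INTER_CUBIC)
im=np.zeros((340,780,3),np.uint8); im[:,:520]=a; im[:320,520:780]=b; cv2.imwrite("pics/t5.png",im)
E
```

```text
t 38.2 pos [ 0.3841 -0.2334  0.1632] th 1.5165 tilt [-0.001  0.001 -1.   ] turn 0.0025 q6 -0.74
now d [-0.0019  0.0041  0.0432]
after turn d [-0.0019  0.0041  0.0432]
```

View pics/t5.png

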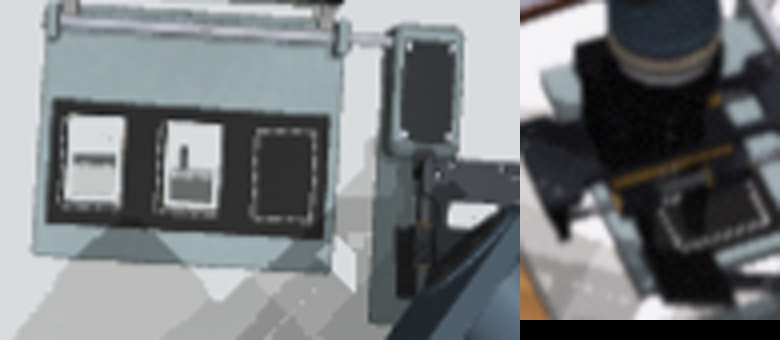

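Both plates lie flush in the middle of the outlines, at crop (92,160) and (190,165), with no wood showing. Next I press the pedal.

>>> nudge_tcp(increments=[{"xyz": [-0.002, 0.003, 0.02]}, {"xyz": [0, 0, 0.01]}, {}, {}, {"xyz": [0, 0, 0.01]}, {"xyz": [0, 0, 0.01]}, {"xyz": [0, 0, 0.01]}, {}])

```text
time: 38.98
position: [0.3869, -0.2362, 0.1033]
tool_rot: [0.726, 0.688, -0.0, -0.0]
ft_force: [0.2, 0.6, 0.2]
grip_width: 0.0006
grip_force: 0.0
```

>>> nudge_tcp(increments=[{"xyz": [0, 0, 0.008]}, {"xyz": [0, 0, 0.008]}, {"xyz": [0, 0, 0.008]}, {"xyz": [0, 0, 0.008]}, {"xyz": [0, 0, 0.008]}, {}, {}])

```text
time: 39.57
position: [0.3868, -0.2366, 0.0628]
tool_rot: [0.727, 0.687, 0.0, -0.001]
ft_force: [-0.5, 0.3, 0.7]
grip_width: 0.0003
grip_force: 0.0
```

No force yet at z=0.063, so I'll look.

```bash
python3 - <<'E'
from seg import *
T=robot.camera("top");S=robot.camera("scene")
print(proj(T,robot.get_obs()["position"]),proj(S,robot.get_obs()["position"]))
a=cv2.resize(T["img"][180:265,290:420,::-1],None,fx=3,fy=3,interpolation=cv2.INTER_CUBIC)
b=cv2.resize(S["img"][190:310,260:360,::-1],None,fx=4,fy=4,interpolation=cv2.INTER_CUBIC)
im=np.zeros((480,790,3),np.uint8); im[:255,:390]=a; im[:,390:]=b; cv2.imwrite("pics/t6.png",im)
E
```

```text
[[394.71787294 249.10852473]] [[303.27352147 278.72013822]]
```

View pics/t6.png

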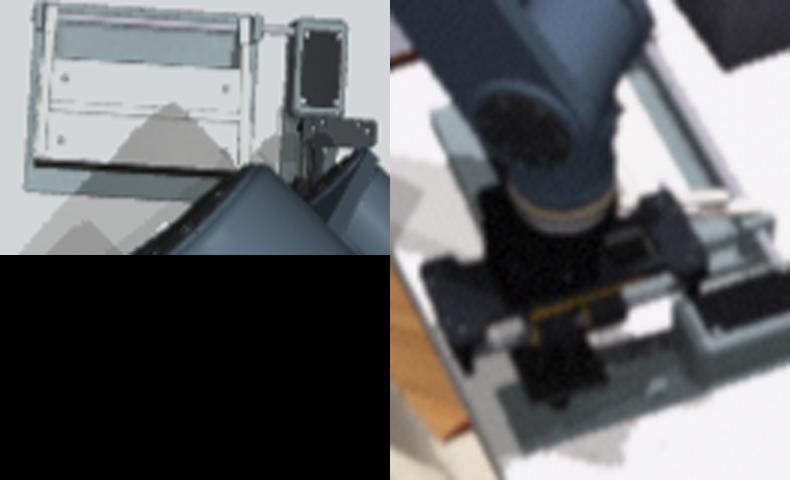

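The platen is nearly closed and the tread is going down under the fingers. I'll carry on to the stop.

>>> nudge_tcp(increments=[{"xyz": [0, 0, 0.005]}, {"xyz": [0, 0, 0.005]}, {"xyz": [0, 0, 0.004]}, {"xyz": [0, 0, 0.002]}, {}, {}])

```text
time: 40.17
position: [0.3869, -0.2371, 0.0477]
tool_rot: [0.726, 0.687, -0.0, 0.0]
ft_force: [-1.8, -0.4, 7.2]
grip_width: 0.0004
grip_force: 3.6
```

>>> nudge_tcp(increments=[{"xyz": [0, 0, 0.002]}, {}, {}])

```text
time: 40.42
position: [0.3868, -0.237, 0.0463]
tool_rot: [0.726, 0.687, -0.0, 0.0]
ft_force: [-2.0, 0.0, 11.8]
grip_width: 0.0004
grip_force: 6.0
```

>>> nudge_tcp(increments=[{"xyz": [0, 0, 0.002]}, {}, {}])

```text
time: 40.67
position: [0.3868, -0.2371, 0.0457]
tool_rot: [0.726, 0.687, -0.0, 0.001]
ft_force: [-4.5, 0.5, 27.5]
grip_width: 0.0006
grip_force: 13.8
```

>>> nudge_tcp(increments=[{"xyz": [0, 0, 0.002]}, {}, {}])

```text
time: 40.92
position: [0.3868, -0.2371, 0.0454]
tool_rot: [0.726, 0.688, -0.0, 0.001]
ft_force: [-6.5, 2.9, 44.6]
grip_width: 0.0004
grip_force: 22.4
```

It's on the stop. I ease off a little, hold, then rise slowly.

>>> nudge_tcp(increments=[{"xyz": [0, 0, -0.0015]}, {}, {}, {}, {}, {}, {}, {}, {}, {}, {}, {}, {}, {}, {}, {}])

```text
time: 42.25
position: [0.3868, -0.2371, 0.0456]
tool_rot: [0.726, 0.687, -0.0, 0.001]
ft_force: [-4.8, 1.4, 31.1]
grip_width: 0.0008
grip_force: 15.5
```

>>> nudge_tcp(increments=[{"xyz": [0, 0, -0.006]}, {"xyz": [0, 0, -0.006]}, {"xyz": [0, 0, -0.006]}, {"xyz": [0, 0, -0.006]}, {"xyz": [0, 0, -0.006]}, {"xyz": [0, 0, -0.006]}, {"xyz": [0, 0, -0.006]}, {"xyz": [0, 0, -0.006]}, {"xyz": [0, 0, -0.008]}, {"xyz": [0, 0, -0.008]}, {"xyz": [0, 0, -0.01]}, {"xyz": [0, 0, -0.015]}, {"xyz": [0, 0, -0.015]}, {"xyz": [0, 0, -0.02]}, {"xyz": [0, 0, -0.03]}, {"xyz": [0, 0, -0.02]}, {}, {}])

```text
time: 43.75
position: [0.3873, -0.2372, 0.2184]
tool_rot: [0.726, 0.687, 0.0, 0.002]
ft_force: [0.2, -0.6, -0.8]
grip_width: 0.0008
grip_force: 0.0
```

```bash
python3 go.py .475 -.0517 .16 -.056
```

```text
t 43.8 pos [ 0.3873 -0.2372  0.2184] th 1.5155 tilt [ 0.002 -0.002 -1.   ] turn 1.5715 q6 -0.74
now d [0.1901 0.0773 0.0584]
after turn d [ 0.0771 -0.1902  0.0584]
```

```bash
python3 - <<'E'
from h import *
T=robot.camera("top");S=robot.camera("scene")
a=cv2.resize(T["img"][155:265,290:420,::-1],None,fx=4,fy=4,interpolation=cv2.INTER_CUBIC)
b=cv2.resize(S["img"][190:310,260:325,::-1],None,fx=4,fy=4,interpolation=cv2.INTER_CUBIC)
im=np.zeros((480,780,3),np.uint8); im[:440,:520]=a; im[:,520:]=b; cv2.imwrite("pics/t7.png",im)
E
```

>>> nudge_tcp(increments=[{"rz": 0.1209}, {"rz": 0.1209}, {"rz": 0.1209}, {"rz": 0.1209}, {"rz": 0.1209}, {"rz": 0.1209}, {"rz": 0.1209}, {"rz": 0.1209}, {"rz": 0.1209}, {"rz": 0.1209}, {"rz": 0.1209}, {"rz": 0.1209}, {"rz": 0.1209}, {}], jaw=0.062)

```text
time: 45.02
position: [0.3861, -0.2361, 0.2155]
tool_rot: [1.0, -0.029, -0.001, -0.001]
ft_force: [-0.2, 0.8, 0.3]
grip_width: 0.0619
grip_force: 0.0
```

View pics/t7.png

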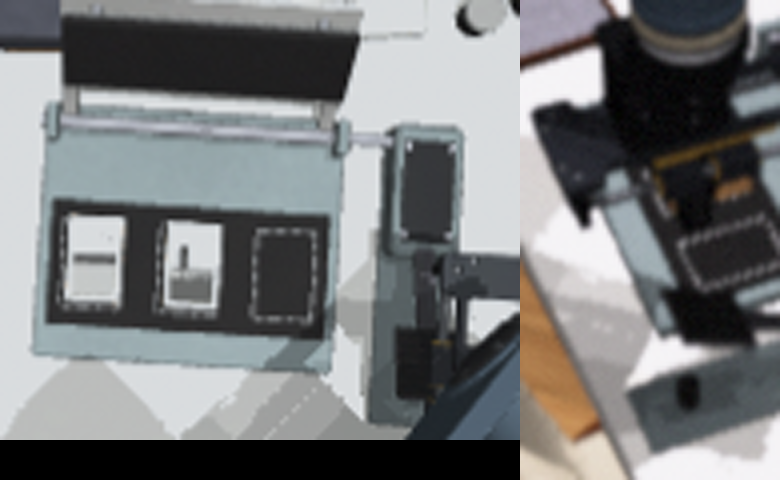

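The platen is open, the pedal is up and both plates are still in place at crop (95,260) and (190,268). I'll carry the blocks back, middle one first.

>>> nudge_tcp(increments=[{"xyz": [0.013, -0.0315, 0]}, {"xyz": [0.013, -0.0315, 0]}, {"xyz": [0.013, -0.0315, 0]}, {"xyz": [0.013, -0.0315, 0]}, {"xyz": [0.013, -0.0315, 0]}, {"xyz": [0.013, -0.0315, 0]}, {"xyz": [0, 0, 0.035]}, {"xyz": [0, 0, 0.035]}, {"xyz": [0, 0, 0.035]}, {}, {}, {}])

```text
time: 46.02
position: [0.4759, -0.0528, 0.1127]
tool_rot: [1.0, -0.028, 0.0, 0.0]
ft_force: [-0.7, 0.6, 0.8]
grip_width: 0.0622
grip_force: 0.0
```

```bash
python3 go.py .4748 -.0516 .0285 -.0565
```

```text
t 46.0 pos [ 0.4759 -0.0528  0.1127] th -0.0552 tilt [ 0. -0. -1.] turn 0.0013 q6 1.28
now d [-0.0012 -0.0011  0.0842]
after turn d [-0.0012 -0.0011  0.0842]
```

>>> nudge_tcp(increments=[{"xyz": [-0.0012, -0.0011, 0.03]}, {"xyz": [0, 0, 0.025]}, {"xyz": [0, 0, 0.018]}, {"xyz": [0, 0, 0.009]}, {"xyz": [0, 0, 0.003]}, {}, {}, {}])

```text
time: 46.68
position: [0.4754, -0.0518, 0.0284]
tool_rot: [1.0, -0.028, 0.001, 0.0]
ft_force: [0.2, 0.1, -0.0]
grip_width: 0.0617
grip_force: 0.0
```

>>> nudge_tcp(increments=[{}, {}, {}, {}], jaw=0.03, grip_n=25)

```text
time: 47.02
position: [0.4745, -0.0514, 0.0274]
tool_rot: [1.0, -0.028, 0.0, 0.0]
ft_force: [-0.3, -0.3, 4.5]
grip_width: 0.0448
grip_force: 25.0
```

>>> nudge_tcp(increments=[{"xyz": [0, 0, -0.01]}, {"xyz": [0, 0, -0.02]}, {"xyz": [0, 0, -0.025]}, {"xyz": [0, 0, -0.025]}, {}, {}])

```text
time: 47.52
position: [0.4752, -0.0516, 0.1086]
tool_rot: [1.0, -0.028, 0.002, 0.001]
ft_force: [0.6, 0.4, -0.9]
grip_width: 0.0448
grip_force: 25.0
```

```bash
python3 go.py .4315 .203 .0115 .012
```

```text
t 47.5 pos [ 0.4752 -0.0516  0.1086] th -0.0561 tilt [ 0.003 -0.001 -1.   ] turn -0.0681 q6 1.28
now d [-0.0579 -0.2517  0.0971]
after turn d [-0.0406 -0.2551  0.0971]
```

>>> nudge_tcp(increments=[{"rz": -0.034}, {"rz": -0.034}, {"xyz": [-0.0041, -0.0255, 0]}, {"xyz": [-0.0041, -0.0255, 0]}, {"xyz": [-0.0041, -0.0255, 0]}, {"xyz": [-0.0041, -0.0255, 0]}, {"xyz": [-0.0041, -0.0255, 0]}, {"xyz": [-0.0041, -0.0255, 0]}, {"xyz": [-0.0041, -0.0255, 0]}, {"xyz": [-0.0041, -0.0255, 0]}, {"xyz": [-0.0041, -0.0255, 0]}, {"xyz": [-0.0041, -0.0255, 0]}, {}, {}, {}])

```text
time: 48.77
position: [0.4296, 0.2028, 0.1062]
tool_rot: [1.0, 0.006, -0.001, 0.0]
ft_force: [-0.1, -0.3, -0.2]
grip_width: 0.045
grip_force: 25.0
```

```bash
python3 go.py .4315 .203 .0115 .012
```

```text
t 48.8 pos [0.4296 0.2028 0.1062] th 0.0123 tilt [-0.002 -0.001 -1.   ] turn 0.0003 q6 1.76
now d [ 0.0019 -0.0002  0.0947]
after turn d [ 0.0019 -0.0002  0.0947]
```

>>> nudge_tcp(increments=[{"xyz": [0, 0, 0.03]}, {"xyz": [0, 0, 0.025]}, {"xyz": [0, 0, 0.018]}, {"xyz": [0, 0, 0.01]}, {"xyz": [0, 0, 0.006]}, {"xyz": [0, 0, 0.003]}, {}, {}, {}])

```text
time: 49.52
position: [0.431, 0.2032, 0.0159]
tool_rot: [1.0, 0.006, 0.001, -0.0]
ft_force: [0.4, -0.3, -1.3]
grip_width: 0.0448
grip_force: 25.0
```

```bash
python3 go.py .4315 .203 .0105 .012
```

```text
t 49.5 pos [0.431  0.2032 0.0159] th 0.0117 tilt [ 0.002  0.    -1.   ] turn -0.0003 q6 1.76
now d [0.0005 0.0002 0.0054]
after turn d [0.0005 0.0002 0.0054]
```

>>> nudge_tcp(increments=[{"xyz": [0, 0, 0.003]}, {"xyz": [0, 0, 0.0015]}, {}, {}])

```text
time: 49.85
position: [0.4303, 0.2032, 0.0106]
tool_rot: [1.0, 0.006, 0.0, -0.0]
ft_force: [-0.5, 0.5, -0.8]
grip_width: 0.0447
grip_force: 25.0
```

>>> nudge_tcp(increments=[{"xyz": [0, 0, 0.001]}, {}, {}])

```text
time: 50.1
position: [0.4304, 0.2033, 0.0104]
tool_rot: [1.0, 0.006, 0.0, -0.0]
ft_force: [-0.9, -0.2, 6.7]
grip_width: 0.0445
grip_force: 25.0
```

Contact with the tray floor. I release and fetch the left one.

>>> nudge_tcp(increments=[{}, {}, {}], jaw=0.06)

```text
time: 50.35
position: [0.4304, 0.2032, 0.0096]
tool_rot: [1.0, 0.006, 0.0, -0.0]
ft_force: [-0.1, 0.5, 0.5]
grip_width: 0.0563
grip_force: 0.0
```

>>> nudge_tcp(increments=[{"xyz": [0, 0, -0.02]}, {"xyz": [0, 0, -0.03]}, {"xyz": [0, 0, -0.03]}, {"xyz": [0, 0, -0.03]}, {"rz": 0.068}, {"xyz": [0.0098, 0.029, 0]}, {"xyz": [0.0098, 0.029, 0]}, {"xyz": [0.0098, 0.029, 0]}, {"xyz": [0.0098, 0.029, 0]}, {"xyz": [0.0098, 0.029, 0]}, {"xyz": [0.0098, 0.029, 0]}, {}, {}, {}], jaw=0.062)

```text
time: 51.52
position: [0.4785, 0.0264, 0.1193]
tool_rot: [1.0, -0.028, -0.001, -0.0]
ft_force: [0.3, 0.3, 0.4]
grip_width: 0.0619
grip_force: 0.0
```

```bash
python3 go.py .4797 .0283 .0285 -.0565
```

```text
t 51.5 pos [0.4785 0.0264 0.1193] th -0.057 tilt [-0.001  0.001 -1.   ] turn -0.0005 q6 1.45
now d [ 0.0011 -0.002   0.0908]
after turn d [ 0.0011 -0.002   0.0908]
```

>>> nudge_tcp(increments=[{"xyz": [0.0006, -0.002, 0.03]}, {"xyz": [0, 0, 0.03]}, {"xyz": [0, 0, 0.018]}, {"xyz": [0, 0, 0.01]}, {"xyz": [0, 0, 0.003]}, {}, {}, {}])

```text
time: 52.18
position: [0.4807, 0.0283, 0.0295]
tool_rot: [1.0, -0.028, 0.001, 0.0]
ft_force: [-0.9, -0.0, 0.7]
grip_width: 0.0621
grip_force: 0.0
```

>>> nudge_tcp(increments=[{}, {}, {}, {}], jaw=0.03, grip_n=25)

```text
time: 52.52
position: [0.4803, 0.028, 0.029]
tool_rot: [1.0, -0.028, 0.0, 0.0]
ft_force: [-0.4, -0.6, 4.1]
grip_width: 0.0445
grip_force: 25.0
```

>>> nudge_tcp(increments=[{"xyz": [0, 0, -0.01]}, {"xyz": [0, 0, -0.02]}, {"xyz": [0, 0, -0.025]}, {"xyz": [0, 0, -0.025]}, {}, {}])

```text
time: 53.02
position: [0.4809, 0.0279, 0.1102]
tool_rot: [1.0, -0.028, 0.002, 0.0]
ft_force: [0.1, 0.7, -0.9]
grip_width: 0.0445
grip_force: 25.0
```

```bash
python3 go.py .4315 .2854 .0115 .012
```

```text
t 53.0 pos [0.4809 0.0279 0.1102] th -0.0563 tilt [ 0.004 -0.001 -1.   ] turn -0.0683 q6 1.45
now d [-0.0638 -0.2543  0.0987]
after turn d [-0.0463 -0.2581  0.0987]
```

>>> nudge_tcp(increments=[{"rz": -0.034}, {"rz": -0.034}, {"xyz": [-0.0044, -0.0257, 0]}, {"xyz": [-0.0044, -0.0257, 0]}, {"xyz": [-0.0044, -0.0257, 0]}, {"xyz": [-0.0044, -0.0257, 0]}, {"xyz": [-0.0044, -0.0257, 0]}, {"xyz": [-0.0044, -0.0257, 0]}, {"xyz": [-0.0044, -0.0257, 0]}, {"xyz": [-0.0044, -0.0257, 0]}, {"xyz": [-0.0044, -0.0257, 0]}, {"xyz": [-0.0044, -0.0257, 0]}, {}, {}, {}])

```text
time: 54.27
position: [0.432, 0.2839, 0.1076]
tool_rot: [1.0, 0.006, -0.001, 0.001]
ft_force: [0.7, -0.9, -0.8]
grip_width: 0.0444
grip_force: 25.0
```

```bash
python3 go.py .4315 .285 .012 .012
```

```text
t 54.3 pos [0.432  0.2839 0.1076] th 0.0123 tilt [-0.002 -0.001 -1.   ] turn 0.0003 q6 1.92
now d [-0.0005 -0.0011  0.0956]
after turn d [-0.0005 -0.0011  0.0956]
```

>>> nudge_tcp(increments=[{"xyz": [-0.001, -0.001, 0.03]}, {"xyz": [0, 0, 0.025]}, {"xyz": [0, 0, 0.018]}, {"xyz": [0, 0, 0.01]}, {"xyz": [0, 0, 0.006]}, {"xyz": [0, 0, 0.004]}, {}, {}, {}])

```text
time: 55.02
position: [0.4326, 0.2857, 0.0164]
tool_rot: [1.0, 0.006, 0.001, -0.0]
ft_force: [-0.1, 0.9, -0.6]
grip_width: 0.0446
grip_force: 25.0
```

>>> nudge_tcp(increments=[{"xyz": [0, 0, 0.0015]}, {}, {}])

```text
time: 55.27
position: [0.4321, 0.2857, 0.0144]
tool_rot: [1.0, 0.006, 0.0, -0.0]
ft_force: [-0.1, 0.8, -1.0]
grip_width: 0.0451
grip_force: 25.0
```

>>> nudge_tcp(increments=[{"xyz": [0, 0, 0.0018]}, {}, {}])

```text
time: 55.52
position: [0.4318, 0.2855, 0.0121]
tool_rot: [1.0, 0.006, -0.0, 0.0]
ft_force: [0.6, -0.1, -0.8]
grip_width: 0.0445
grip_force: 25.0
```

>>> nudge_tcp(increments=[{"xyz": [0, 0, 0.0008]}, {}, {}])

```text
time: 55.77
position: [0.4319, 0.2856, 0.012]
tool_rot: [1.0, 0.006, 0.0, -0.0]
ft_force: [-1.3, -0.6, 6.1]
grip_width: 0.0446
grip_force: 25.0
```

>>> nudge_tcp(increments=[{}, {}, {}], jaw=0.06)

```text
time: 56.02
position: [0.432, 0.2856, 0.0113]
tool_rot: [1.0, 0.006, 0.0, -0.0]
ft_force: [-0.2, -0.5, 0.3]
grip_width: 0.0565
grip_force: 0.0
```

>>> nudge_tcp(increments=[{"xyz": [0, 0, -0.02]}, {"xyz": [0, 0, -0.03]}, {"xyz": [0, 0, -0.035]}, {"xyz": [0, 0, -0.035]}, {"xyz": [0, 0, -0.03]}, {"xyz": [0, 0.034, 0]}, {"xyz": [0, 0.034, 0]}, {"xyz": [0, 0.034, 0]}, {"xyz": [0, 0.034, 0]}, {"xyz": [0, 0.034, 0]}, {"xyz": [0, 0.034, 0]}, {"xyz": [0, 0.034, 0]}, {"xyz": [0, 0.034, 0]}, {"xyz": [0, 0.034, 0]}, {"xyz": [0, 0.034, 0]}, {}, {}])

```text
time: 57.43
position: [0.4361, -0.0561, 0.1613]
tool_rot: [1.0, 0.004, 0.0, -0.0]
ft_force: [-0.1, 0.8, -0.5]
grip_width: 0.0602
grip_force: 0.0
```

```bash
python3 - <<'E'
from plates import *
T=robot.camera("top");S=robot.camera("scene")
a=cv2.resize(T["img"][205:265,190:280,::-1],None,fx=6,fy=6,interpolation=cv2.INTER_CUBIC)
b=cv2.resize(S["img"][145:210,235:300,::-1],None,fx=4,fy=4,interpolation=cv2.INTER_CUBIC)
im=np.zeros((360,800,3),np.uint8); im[:,:540]=a; im[:260,540:]=b; cv2.imwrite("pics/t8.png",im)
g=T["img"].min(2)
for o in rects(g>150,120,600,(195,215,280,258)): print(o[0],o[1],rect(T,o[2].reshape(-1,2),.027))
for o in rects(blockmask(S["img"]),15,600,(236,150,290,210)): print("S wood",o[0],o[1])
print(robot.get_obs()["time"])
E
```

```text
[235.48813559 232.96271186] 261.0 ((436.0319519042969, 284.4044494628906), (69.59034729003906, 43.36542510986328), 0.8823479413986206)
[260.03020134 233.95973154] 264.0 ((433.52557373046875, 202.9215545654297), (76.01278686523438, 39.83308029174805), 0.7456547021865845)
S wood [249.5125  165.26875] 136.0
57.5333
```

View pics/t8.png

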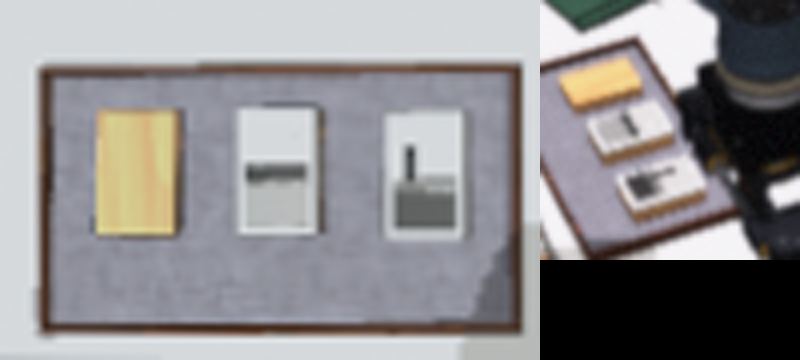

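Both finished blocks lie flat in the tray, plates flush, at crop (278,172) and (424,175). The spare block is at (138,172), and the arm is clear. I hand in.

```bash
python3 -c "
from rig import robot
print(robot.hand_in())"
```

```text
the job is handed in; nothing more can be done
None
```

I handed the job in at about 58 s of simulated time: both photo plates on the desk were pressed onto blocks and lie flush in the tray, the pedal is back up and the spare block stayed in the tray; the hand-in call gave no verdict.

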